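# Blue thimble back on its peg with the padded tongs

### The arm

A 6-joint arm with a two-finger parallel gripper is mounted at the origin on the work surface. World frame = base frame: x ahead of the robot, y to its left, z up, the work surface at z = 0. Lengths are in m, angles in rad, forces in N, time in s.
With the tool pointing down it reaches from about 0.25 to 0.725 m from the base axis. Payload 9.7 kg.
Tool frame: the origin (TCP) lies midway between the tips of the shut fingers; the grasp point (between the pads) lies 19 mm behind it; z points along the fingers, y is the direction in which the jaws open and shut (so a half turn about z gives the same grasp; the last joint's range is limited). The gripper opens to 85 mm and grips with 20 to 120 N. Pads are 22 mm wide; open, the fingers measure 114 mm over their backs; the gripper's body (76 mm by 85 mm) begins 54 mm behind the grasp point. The pads swing forward as they close: fully open they stand 13 mm farther back than shut.
Start: joints at [1.132, 0.087, 0.176, 1.66, 0, 1.571], TCP at [0.234, 0.498, 0.231] pointing down, gripper open.
Joint ranges: [-3.13, 3.13], [-0.85, 1.81], [-1.15, 1.24], [-2.2, 2.28], [-1.44, 1.52], [-3.14, 3.14]. Speed limits (rad/s): [2.22, 2.22, 2.57, 3.14, 3.14, 3.14].

### API

Orientations are given as a 3x3 rotation matrix whose columns are the frame's x, y, z axes.
In Python, from bench import arm gives the robot as it stands. The module is installed in compiled form; this text tells all that it offers.
- The arm moves only by the tool jog_arm, never from a script. Its argument "increments" is a list of rows, each a list of 3 entries, a list of its own where there are three numbers: the opening, from -1 (shut) to 1 (fully open), then the shift along the tool's x, y, z in mm, then the turn, a rotation vector about the tool's x, y, z in degrees. A call has 1 to 8 rows; each row shifts and turns the commanded pose from where the row before left it, along the tool's axes as they then stand; what a row does not reach is not made up. A row lasts 1/12 s, in which the tool goes at most 41.7 mm and 7.16 degrees, less where a joint would pass 70% of its speed; a pose out of reach is approached as far as the arm can. A call with a gripper value outside its range is refused whole. The fingers move at their own pace and stop on an object; the grip force is fixed at half the most. Time passes only in rows, so rows that do not move let the fingers close. It gives the time, the measured TCP pose, the force and the opening at its end, in the units of the state.
- arm.get_state(): the state, without advancing time (a new reading comes with each control period).
- arm.read_camera(name): name is "scene" or "top"; returns a dict with "image" (400x640x3 uint8, red, green, blue), "mtx" (3x3 intrinsics, pixels), "origin" and "attitude" of the camera in the world. Camera axes: x right, y up, looking along -z (the intrinsics and any distortion apply to the point x, -y, -z); pixel columns grow to the right and rows downward; lengths in m; the calibration is good to about 2 mm. A picture is of the moment at which its call begins. There is no depth.
- arm.finish_job(): hands the job in, once; it reports no verdict.
The state is a dict: "t": time; "joints": joint angles; "joint_velocities": joint speeds; "effort": joint torques, N m; "position": TCP position; "orientation": TCP orientation; "contact_force": force on the tool from outside, world axes, zero at the start; "ft_torque": the same for the moment, N m; "opening": finger opening in m.
Only numpy, scipy, OpenCV 4.12 (cv2) and the standard library are available. Lean on these libraries where they do the work, as an engineer would, in place of code of your own. Each camera call takes 0.05 s, during which the arm holds its last target.

### The job

The blue-and-white thimble on the felt mat belongs on the one free peg of the rail, and its glaze must not be touched by the bare gripper: take the padded tongs from their stand, squeeze them firmly but gently round the thimble and carry it upright to the free peg. Press it straight down over the peg until its rim has pushed the tight cork ring all the way down onto the peg's shoulder - go by feel, without forcing it - and let the tongs open to leave it there. Then stand the tongs back in their stand, and leave the other thimbles and things where they are.

Things in the scene. Friction and masses are not known exactly. Their poses are not given: they have to be found in the camera images.
- delft_mid (a point): Middle (half-way up, on the axis) of the blue-and-white ceramic thimble, z up through its closed crown. It stands rim down on the 2 mm felt mat. 25 mm high, 21 mm across (22 mm at the rim), bore 17 mm wide, 22.5 mm deep, open below; about 20 g. Brittle: see tong_arm_l and ring_top for the forces it bears.
- tongs_grip (a point): Point midway between the two finger rests of the sprung tongs, on their axis, 68 mm above the jaw ends; z up, y the line along which the arms, and so the gripper on the rests, close. The tongs stand upright on their jaws in the stand's well; 106 mm to the top of the bow, 44 g. Rests: dark ribbed steel, 14 mm wide (x), 16 mm high, 40 mm over their outsides when let go.
- tongs_jaw (a point): Middle of the space between the two rubber jaws of the tongs, 61 mm below tongs_grip and 7 mm above the jaw ends; same axes. The jaws are shallow V pads 14 mm high. With the rests squeezed to 38 mm over their outsides the jaws stand about 5 mm clear of the thimble on either side; at about 33 mm they grip it.
- tong_arm_l (a joint): Swing of one tong arm about its pivot by the bow, rad: 0 sprung open, grows as squeezed shut (the other arm follows). The springs take 3 to 6 N at the rests; beyond that each jaw presses with about a third of the squeeze on the rests. About 50 N on the rests holds the thimble well; under 35 N it can slip while being pressed home; over 65 N endangers it.
- well (a point): Centre of the floor of the well in the fixed beech tong stand, 8 mm above the table; z up, y along the well. The well is 58 mm long (y), 22 mm wide (x), 36 mm deep, open above; the stand outside is 86 x 48 mm, 44 mm high. The tongs stand on this floor, their y along the well, at the start and when put back.
- seat (a point): Centre of the top face of the free peg's wooden shoulder (26 mm across, 4 mm above the rail top, 114 mm above the table); z up along the peg, y along the rail. The shank above is 14.8 mm thick, straight for 15 mm, with a round nose ending 22.4 mm above this point. Fully home, the thimble's rim is 3 mm and its middle 15.5 mm above this point.
- ring_top (a point): Centre of the top of the cork ring on the free peg (23 mm across, 3 mm thick), seat for the thimble's rim. It is a tight slide fit on the shank: it takes a steady 15 N or so to push down, and the push climbs steeply once it is on the shoulder. Tongs and arm give a few mm under this load, so the thimble lags. About 20 N shows it is home; over 25 N may chip the rim.
- cork_ring (a joint): Height of the cork ring above the shoulder in m: 0 fully down; it has ridden up with the last thimble taken off and starts between 0.004 and 0.008. It stays where it is left.
- display: The fixed display: beech cheeks, glass shelf with its top 48 mm above the table and, set back above it, the peg rail, top 110 mm above the table. 94 mm deep, 274 mm wide; origin at the centre of the foot, x to the back, y along the rail. Five upright pegs 46 mm apart, 16 mm behind the origin; four carry thimbles.
- horn_thimble: Bystander: brown horn thimble on the mat, 21 mm across, 26 mm high; origin at the centre of its foot.
- tape_case: Bystander: round brass tape-measure case lying on the mat, 48 mm across, 16 mm high; origin at the centre of its underside.
- pill_box: Bystander: silver-plated pill box on the glass shelf, 35 x 47 mm, 20 mm high; origin at the centre of its underside.
- pincushion_base: Bystander: yellow ceramic pincushion base (footed cup) on the glass shelf, 52 mm across, 26 mm high; origin at the centre of its underside.
- thimble_silver: Bystander: silvery thimble standing loose on one of the four taken pegs, 21 mm across, 25 mm high; origin at the centre of its rim (underside).
- thimble_brass: Bystander: brass-coloured thimble standing loose on one of the four taken pegs, 21 mm across, 25 mm high; origin at the centre of its rim (underside).
- thimble_green: Bystander: green thimble standing loose on one of the four taken pegs, 21 mm across, 25 mm high; origin at the centre of its rim (underside).
- thimble_rose: Bystander: dusty rose thimble standing loose on one of the four taken pegs, 21 mm across, 25 mm high; origin at the centre of its rim (underside).
- spool_stand: Fixed beech stand with three thread spools, 60 x 90 mm, 62 mm high, on the other side of the mat from the tong stand; origin at the centre of its underside.
Not all that is in view belongs to the job. Of the things like the part that bears tongs_grip, leave any that is purple; of the rest the smaller one is meant.

How it is judged:
On the way, in this order (a step that is already met when the one before it is completed fails the run):
1. the blue thimble is lifted in the tongs (height (world z) of delft_mid above 0.05 m and contact force between tongs and delft above 0.5 N), for 0.2 s.
2. the blue thimble is fully home on the free peg, upright on the ring and the ring on its shoulder, and the tongs have let go of it (z of delft_mid in the frame of seat between 0.014 and 0.017 m and horizontal distance between delft_mid and seat below 0.003 m and angle between delft_mid's own z axis and vertical below 0.08 rad and contact force between tongs and delft below 0.1 N), for 0.2 s.
At the end, for the whole second after the job is handed in: the blue thimble stands upright (within 0.08 rad) and at rest on the free peg (within 3 mm of its axis), ring and rim fully down (within 1.5 mm); the tongs stand upright (within 0.2 rad) and at rest on the floor of the stand's well (within 20 mm of its middle) (z of delft_mid in the frame of seat between 0.014 and 0.017 m and horizontal distance between delft_mid and seat below 0.003 m and angle between delft_mid's own z axis and vertical below 0.08 rad and horizontal distance between tongs_grip and well below 0.02 m and z of tongs_grip in the frame of well between 0.06 and 0.072 m and angle between tongs_grip's own z axis and vertical below 0.2 rad and linear speed of each of tongs, delft below 0.02 m/s); the robot touches nothing.
It fails at once if the thimble is squeezed too hard in the tongs (both jaws together over 52 N) (contact force between tongs and delft above 52 N).
It fails at once if the thimble is pushed too hard onto the cork ring (over 28 N) (contact force between delft and cork_ring above 28 N).
It fails at once if the gripper or the arm touches the blue thimble (contact force between any of the fingers, the arm and delft above 0.5 N).
It fails at once if the blue thimble is tipped over (angle between delft_mid's own z axis and vertical above 0.6 rad).
It fails at once if another thimble or bystander is displaced by over 10 mm (distance of any of horn_thimble, tape_case, pill_box, pincushion_base, thimble_silver, thimble_brass, thimble_green, thimble_rose from where it was at the start of the episode above 0.01 m).
It also fails if it takes over 69 s, if anything falls off the work surface, if the arm or the gripper's body presses on something with over 40 N, if the wrist force passes 120 N, or if a joint passes its speed limit or range.

## Working session

There is one attempt and no reset: what is moved stays moved. The work goes in short steps, Python scripts to look and compute and a tool call to move; the robot and the scene stay as the last step left them, time stands still between calls to the robot, and variables do not carry over. Pictures are saved under pics/ and viewed, and the job is handed in when it is done.

Besides the shell and the picture viewer there is one more tool, called after "Call:" as a command line: name --argument value ..., lists and objects as JSON in quotes. jog_arm: Moves the arm, as the interface text tells. Its arguments: {"type":"object","properties":{"increments":{"type":"array","items":{"type":"array"}}},"required":["increments"]}

```bash
mkdir -p pics; python3 - <<'E'
from bench import arm
import cv2,numpy as np,pickle
for n in ("scene","top"):
    c=arm.read_camera(n); pickle.dump(c,open(f"{n}0.pkl","wb"))
    cv2.imwrite(f"pics/{n}0.png",cv2.resize(c["image"][:,:,::-1],(800,500)))
    print(n,c["mtx"],c["origin"],c["attitude"],c.keys())
s=arm.get_state()
for k in s: print(k,np.round(s[k],4))
E
```

```text
scene [[369.02994437   0.         316.8377857 ]
 [  0.         369.02994437 203.06817089]
 [  0.           0.           1.        ]] [1.12185752 0.22129724 0.52703228] [[-0.34101612 -0.5047407   0.79306042]
 [ 0.93976253 -0.20417328  0.27415263]
 [ 0.02354575  0.83877893  0.54396277]] dict_keys(['image', 'mtx', 'origin', 'attitude'])
top [[475.77359553   0.         319.34931148]
 [  0.         475.77359553 198.67411714]
 [  0.           0.           1.        ]] [0.3034774  0.01200856 1.12188034] [[-1.06453645e-01  9.73622714e-01 -2.01807911e-01]
 [-9.94317656e-01 -1.04267813e-01  2.14621281e-02]
 [-1.46054211e-04  2.02945890e-01  9.79189943e-01]] dict_keys(['image', 'mtx', 'origin', 'attitude'])
t 0.1
joints [ 1.1319  0.0874  0.1752  1.6598 -0.      1.5708]
joint_velocities [ 0.     -0.0011  0.0039 -0.0015 -0.0004 -0.0002]
effort [-4.00000e-04 -5.21562e+01  4.65654e+01  1.59000e-02 -0.00000e+00
  0.00000e+00]
position [0.2336 0.4977 0.2307]
orientation [[-9.053e-01  4.249e-01 -5.000e-04]
 [ 4.249e-01  9.053e-01 -1.100e-03]
 [-0.000e+00 -1.200e-03 -1.000e+00]]
contact_force [-0.2067 -0.34    0.2636]
ft_torque [ 0.0298  0.0368 -0.0209]
opening 0.0853
```

View pics/scene0.png

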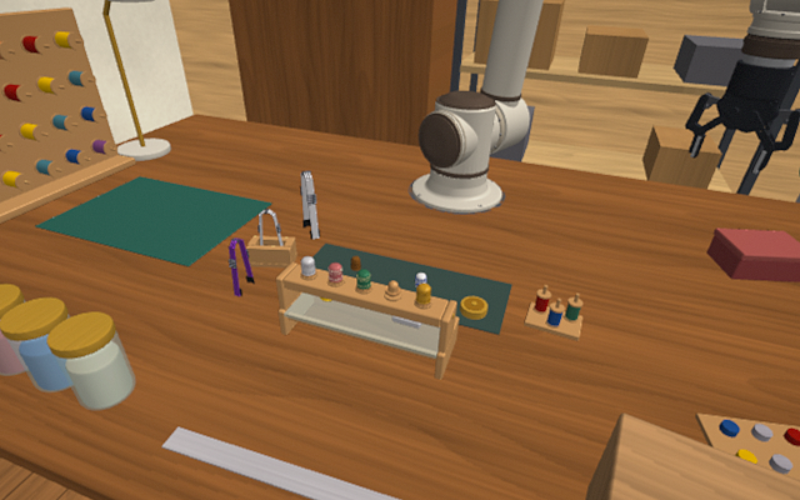

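View pics/top0.png

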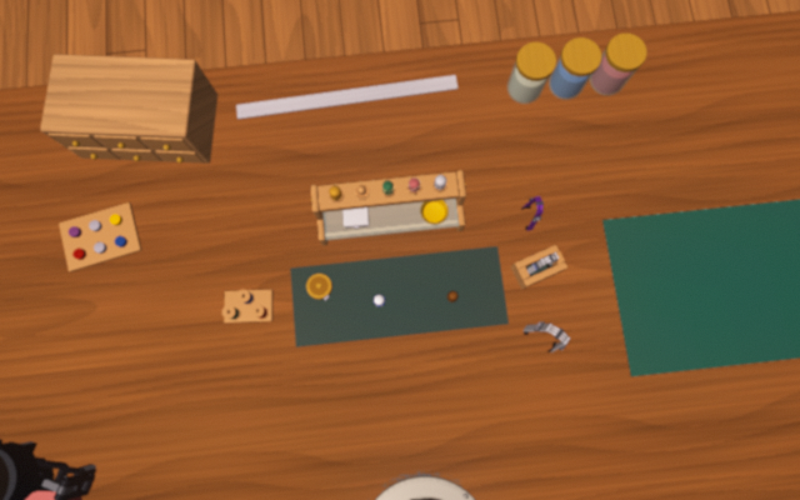

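```bash
cat > h.py <<'E'
import numpy as np,cv2,pickle
from bench import arm
def load(n): return pickle.load(open(n+".pkl","rb"))
def ray(c,uv):
    K=c["mtx"]; R=np.array(c["attitude"]); p=np.array([(uv[0]-K[0,2])/K[0,0],-(uv[1]-K[1,2])/K[1,1],-1.])
    return np.array(c["origin"]),R@p
def atz(c,uv,z):
    o,d=ray(c,uv); return o+d*(z-o[2])/d[2]
def proj(c,P):
    K=c["mtx"]; q=np.array(c["attitude"]).T@(np.array(P)-c["origin"])
    return np.array([K[0,0]*q[0]/-q[2]+K[0,2],K[1,1]*-q[1]/-q[2]+K[1,2]])
def tri(c1,u1,c2,u2):
    o1,d1=ray(c1,u1);o2,d2=ray(c2,u2);d1/=np.linalg.norm(d1);d2/=np.linalg.norm(d2)
    A=np.stack([d1,-d2],1);t=np.linalg.lstsq(A,o2-o1,rcond=None)[0]
    a=o1+t[0]*d1;b=o2+t[1]*d2
    return (a+b)/2,np.linalg.norm(a-b)
def crop(c,x0,y0,x1,y1,f,name):
    im=np.ascontiguousarray(cv2.resize(c["image"][y0:y1,x0:x1,::-1],None,fx=f,fy=f,interpolation=cv2.INTER_NEAREST))
    for x in range((x0+9)//10*10,x1,10):
        cv2.line(im,((x-x0)*f,0),((x-x0)*f,4),(255,255,255),1); cv2.putText(im,str(x),((x-x0)*f,14),0,.35,(255,255,255),1)
    for y in range((y0+9)//10*10,y1,10):
        cv2.line(im,(0,(y-y0)*f),(4,(y-y0)*f),(255,255,255),1); cv2.putText(im,str(y),(5,(y-y0)*f+4),0,.35,(255,255,255),1)
    cv2.imwrite("pics/"+name,im)
E
python3 - <<'E'
from h import *
s=load("scene0");t=load("top0")
crop(s,175,155,275,235,8,"s_t.png");crop(s,220,195,320,270,8,"s_l.png");crop(s,290,200,400,270,7,"s_r.png")
crop(t,400,190,480,250,10,"t_t.png");crop(t,240,130,380,250,5,"t_d.png");
E
```

```text
(no output)
```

View pics/s_t.png

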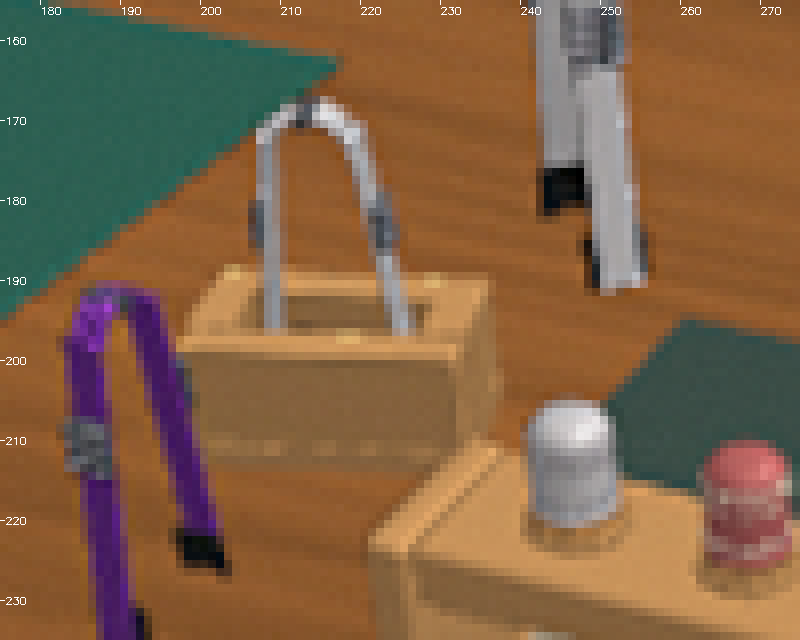

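View pics/s_l.png

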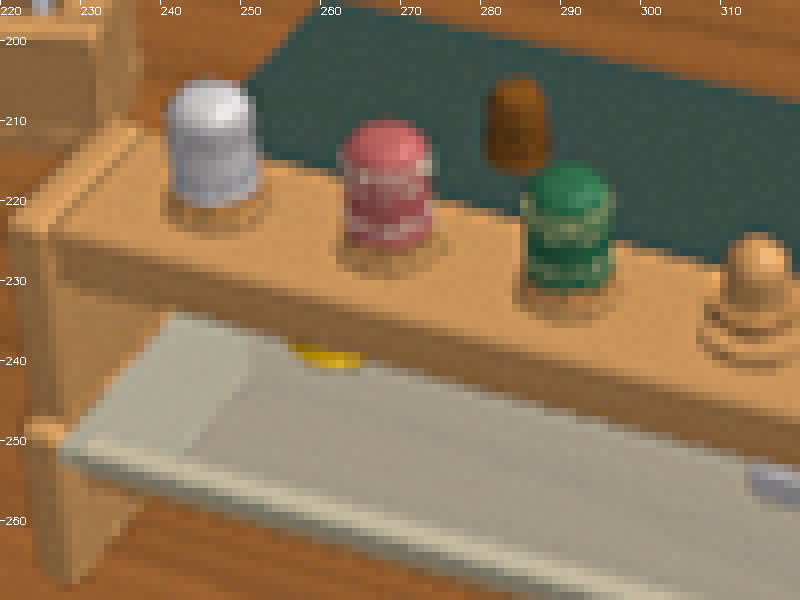

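View pics/s_r.png

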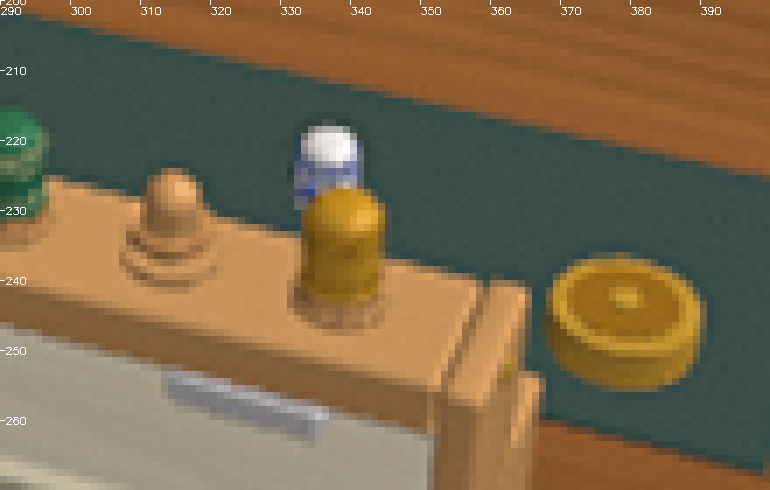

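View pics/t_t.png

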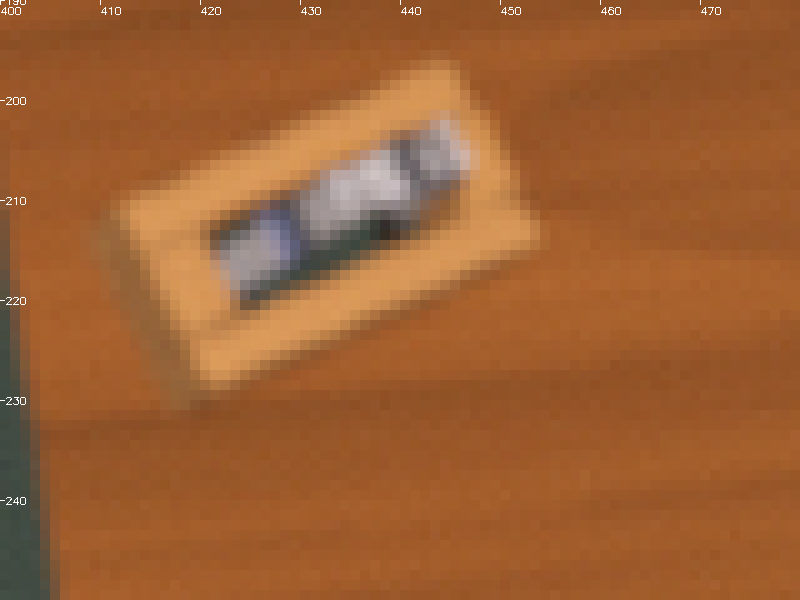

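View pics/t_d.png

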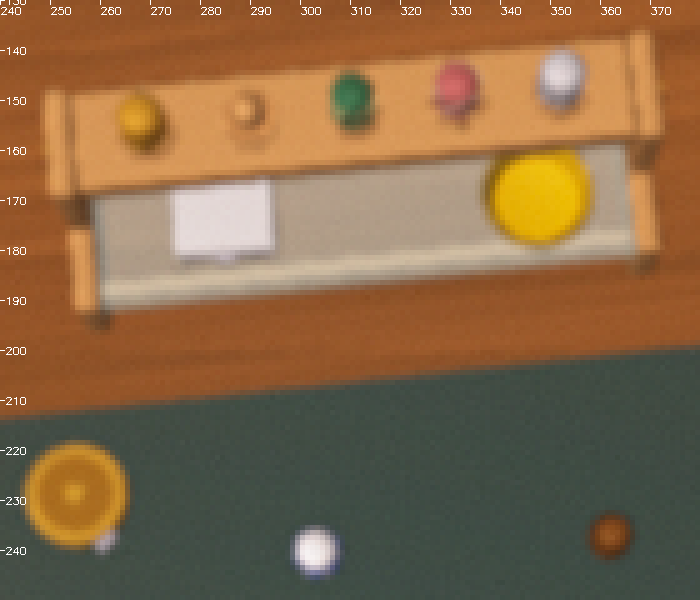

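```bash
cat > seg.py <<'E'
from h import *
from scipy.optimize import least_squares
def thim(x,y,z0,r=10.5e-3,rr=11e-3,h=25e-3):
    a=np.linspace(0,2*np.pi,40,endpoint=False); P=[]
    for rad,z in ((rr,0),(rr,.002),(r,.004),(r,h-.006),(r*.93,h-.003),(r*.7,h-.0008),(r*.3,h)):
        P+=[(x+rad*np.cos(t),y+rad*np.sin(t),z0+z) for t in a]
    return np.array(P)
def hullc(c,P):
    uv=np.array([proj(c,p) for p in P]).astype(np.float32)
    h=cv2.convexHull(uv); m=cv2.moments(h); return np.array([m["m10"]/m["m00"],m["m01"]/m["m00"]]),m["m00"],h[:,0]
def fit(c,cen,z0,**k):
    g=atz(c,cen,z0+.012)
    s=least_squares(lambda q:hullc(c,thim(q[0],q[1],z0,**k))[0]-cen,g[:2],x_scale=.01,diff_step=1e-4)
    return s.x,hullc(c,thim(*s.x,z0,**k))[1]
def mask(c,box,f):
    x0,y0,x1,y1=box; im=c["image"][y0:y1,x0:x1]
    hsv=cv2.cvtColor(im,cv2.COLOR_RGB2HSV).astype(int); m=f(hsv[...,0],hsv[...,1],hsv[...,2],im.astype(int)).astype(np.uint8)
    n,l,st,ce=cv2.connectedComponentsWithStats(m,connectivity=8); 
    i=1+np.argmax(st[1:,4]); return ce[i]+[x0,y0],st[i,4],st[i,:4]+[x0,y0,0,0]
E
python3 - <<'E'
from seg import *
s=load("scene0");t=load("top0")
F={"silver":lambda h,S,v,i:(S<75)&(v>90),"rose":lambda h,S,v,i:((h>165)|(h<8))&(v>100)|((S<90)&(v>110)),"green":lambda h,S,v,i:(h>32)&(h<95),
"brass":lambda h,S,v,i:(S>205),"delft":lambda h,S,v,i:((h>95)&(h<140)&(S>55)&(v>70))|((S<60)&(v>120)),"horn":lambda h,S,v,i:(h<20)&(S>120)}
B={"silver":((236,200,256,225),(344,135,362,156),.1172),"rose":((258,206,278,231),(322,138,342,160),.1172),"green":((280,210,302,236),(300,140,320,162),.1172),
"brass":((330,224,348,244),(260,145,278,165),.1172),"delft":(None,(294,230,314,250),.002),"horn":((276,202,293,219),(352,226,372,246),.002)}
for k,(bs,bt,z) in B.items():
    for n,c,b in (("s",s,bs),("t",t,bt)):
        if b is None: continue
        ce,a,bb=mask(c,b,F[k]); kw=dict(r=10.5e-3,rr=10.5e-3,h=.026) if k=="horn" else {}
        p,am=fit(c,ce,z,**kw); print(k,n,ce.round(2),a,round(am,1),bb,p.round(4))
E
```

```text
silver s [246.1  212.39] 163 165.0 [241 205  12  16] [ 0.6206 -0.0935]
silver t [351.75 145.14] 81 100.4 [348 140   9  11] [ 0.6201 -0.093 ]
rose s [268.09 217.47] 154 169.5 [263 210  11  16] [ 0.6201 -0.0476]
rose t [330.64 147.34] 67 99.6 [327 143   8  10] [ 0.62   -0.0466]
green s [292.33 219.45] 313 169.9 [280 210  22  22] [ 0.6092 -0.0031]
green t [309.9  149.24] 51 99.5 [307 145   7  10] [ 0.6205 -0.001 ]
brass s [338.62 234.63] 79 188.7 [334 227  10  16] [0.6211 0.0904]
brass t [268.06 153.97] 31 100.9 [265 150   7   9] [0.6195 0.0907]
delft t [303.05 240.14] 76 75.0 [299 236  10  10] [0.438  0.0362]
horn s [284.24 210.38] 78 95.8 [281 205   8  12] [ 0.4344 -0.1011]
horn t [361.52 236.76] 54 74.2 [358 233   8   9] [ 0.431  -0.1008]
```

```bash
python3 - <<'E'
from seg import *
s=load("scene0");t=load("top0")
def ov(c,x0,y0,x1,y1,f,name,items):
    crop(c,x0,y0,x1,y1,f,name); im=cv2.imread("pics/"+name)
    for P in items:
        h=hullc(c,P)[2]; q=((h+0.5-[x0,y0])*f).astype(int); cv2.polylines(im,[q],True,(255,0,255),1)
    cv2.imwrite("pics/"+name,im)
def cyl(x,y,z0,h,r):
    a=np.linspace(0,6.283,40); return np.array([(x+r*np.cos(t),y+r*np.sin(t),z) for z in(z0,z0+h) for t in a])
pe=(.6203,.0446)
it=[thim(.438,.0362,.002)]+[cyl(*pe,.110,.004,.013),cyl(*pe,.114,.018,.0074)]+[thim(.6203,y,.117) for y in(-.0932,-.0472,-.001,.0906)]
ov(s,285,200,365,270,10,"ov_s.png",it);ov(t,240,130,380,250,5,"ov_t.png",it)
E
```

```text
(no output)
```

View pics/ov_s.png

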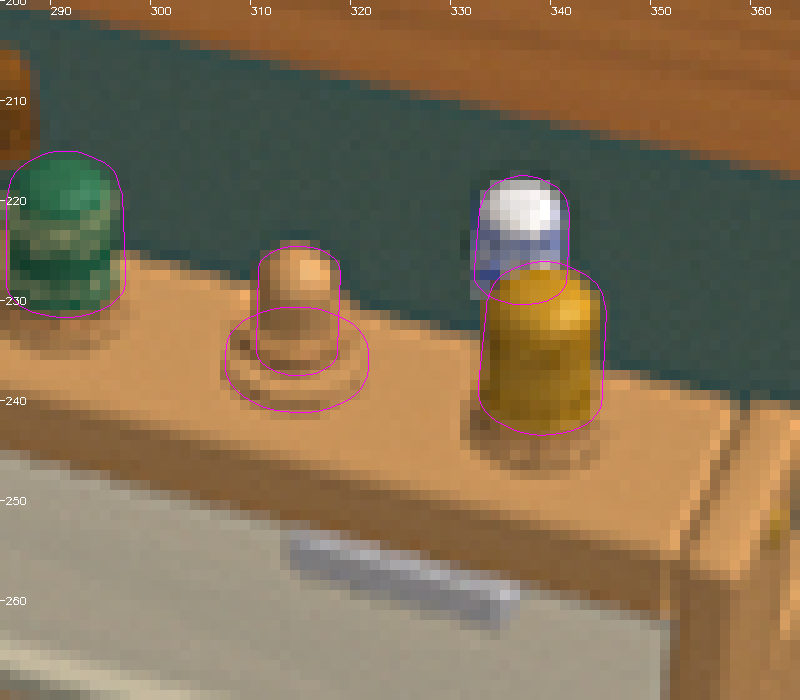

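View pics/ov_t.png

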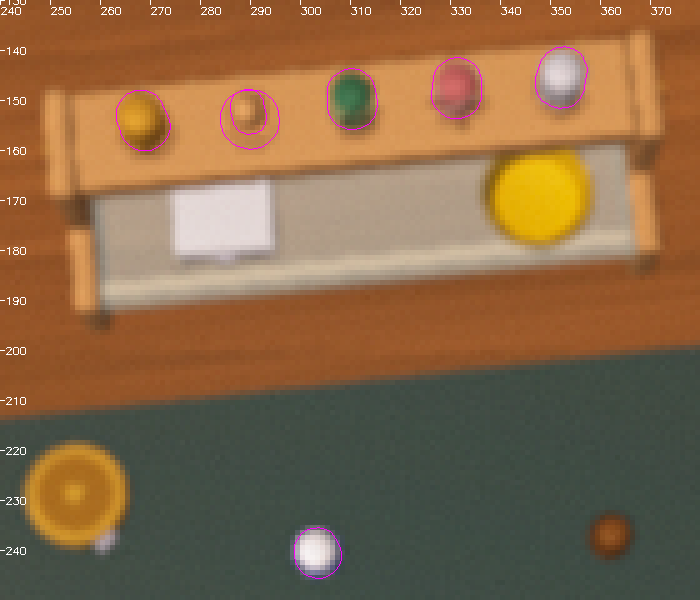

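```bash
python3 - <<'E'
from seg import *
s=load("scene0");t=load("top0")
ct=np.array([(411.5,210.5),(444.8,195.8),(453.5,213.5),(420.3,228.8)])-.5
cs=np.array([(202.5,188.2),(235.5,190.2),(231.8,199),(196.8,197)])-.5
for c,q in((t,ct),(s,cs)):
    P=np.array([atz(c,u,.044)[:2] for u in q]); 
    print(P.round(4).tolist(),P.mean(0).round(4),[np.linalg.norm(P[i]-P[i-1]).round(4) for i in range(4)])
    r=cv2.minAreaRect((P*1000).astype(np.float32)); print(r)
    for i,j in((0,1),(3,2)):
        d=P[j]-P[i]; print(np.degrees(np.arctan2(d[1],d[0])))
# tongs rests at z .076, bow top .114
print("bow s",atz(s,(213.5,167.8),.112),"rest s",atz(s,(206.3,183),.076),atz(s,(222,183.5),.076))
print("ends t",atz(t,(424.5,215),.10),atz(t,(442.5,204.5),.10),atz(t,(434.5,209),.112))
E
```

```text
[[0.4767, -0.2186], [0.5027, -0.3003], [0.4595, -0.3136], [0.4325, -0.2324]] [ 0.4678 -0.2662] [np.float64(0.0463), np.float64(0.0858), np.float64(0.0453), np.float64(0.0855)]
((467.6070556640625, -266.3642883300781), (46.307472229003906, 86.06134796142578), 17.680004119873047)
-72.31999357571796
-71.61861811678008
[[0.4596, -0.3167], [0.4369, -0.2349], [0.4764, -0.2218], [0.5003, -0.305]] [ 0.4683 -0.2696] [np.float64(0.0424), np.float64(0.0849), np.float64(0.0417), np.float64(0.0865)]
((468.00909423828125, -269.25787353515625), (42.35847473144531, 86.5208740234375), 16.01949691772461)
105.52873058526735
106.01949342615309
bow s [ 0.46382792 -0.26999181  0.112     ] rest s [ 0.4807749  -0.28448205  0.076     ] [ 0.46861192 -0.24842979  0.076     ]
ends t [ 0.45359222 -0.23423087  0.1       ] [ 0.47245034 -0.27690549  0.1       ] [ 0.46252383 -0.25477841  0.112     ]
```

```bash
cat > ovt.py <<'E'
from seg import *
def ov(c,x0,y0,x1,y1,f,name,items):
    crop(c,x0,y0,x1,y1,f,name); im=cv2.imread("pics/"+name)
    for P in items:
        h=hullc(c,P)[2]; q=((h+0.5-[x0,y0])*f).astype(int); cv2.polylines(im,[q],True,(255,0,255),1)
    cv2.imwrite("pics/"+name,im)
def box(o,yaw,xs,ys,zs):
    c,s=np.cos(yaw),np.sin(yaw)
    return np.array([(o[0]+c*x-s*y,o[1]+s*x+c*y,z) for x in xs for y in ys for z in zs])
def tongs(o,yaw,zg=.076,w=.040):
    return [box(o,yaw,(-.007,.007),(k*w/2,k*(w/2-.004)),(zg-.008,zg+.008)) for k in(-1,1)]+[box(o,yaw,(-.004,.004),(-.006,.006),(zg+.036,zg+.038))]
def stand(o,yaw): return [box(o,yaw,(-.024,.024),(-.043,.043),(.044,.0441)),box(o,yaw,(-.011,.011),(-.029,.029),(.044,.0441))]
E
python3 - <<'E'
from ovt import *
s=load("scene0");t=load("top0")
st=(.468,-.268);yaw=np.radians(17.0)
it=stand(st,yaw)+tongs(st,yaw)
ov(s,190,160,245,215,14,"ovs2.png",it);ov(t,400,190,460,235,13,"ovt2.png",it)
E
```

```text
(no output)
```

View pics/ovs2.png

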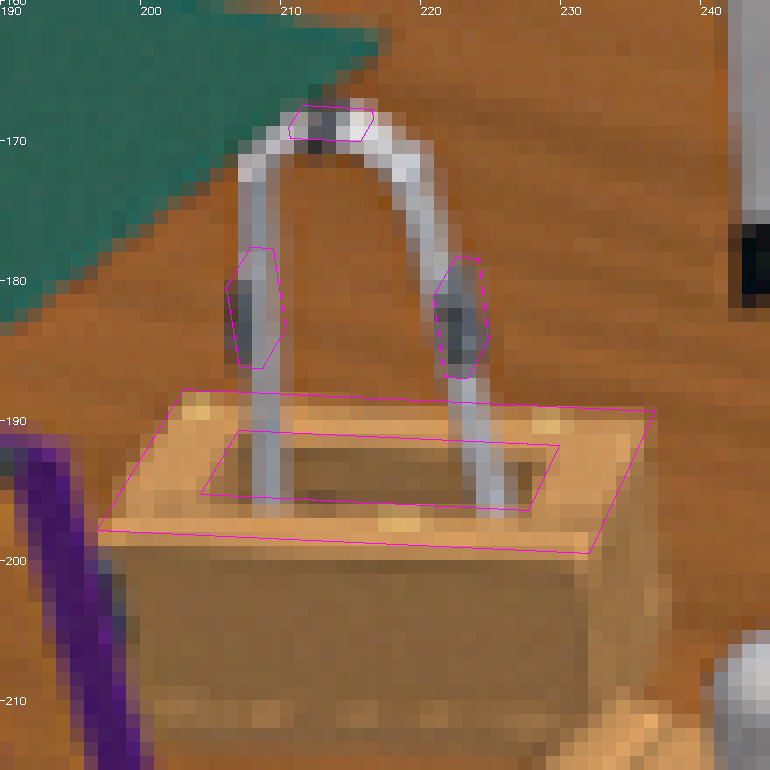

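View pics/ovt2.png

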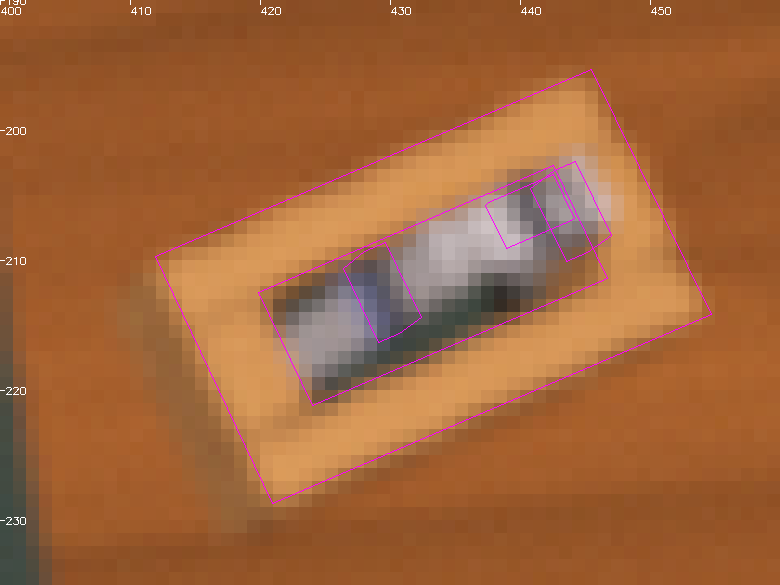

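```bash
python3 - <<'E'
from ovt import *
s=load("scene0");t=load("top0")
crop(t,410,150,470,290,5,"a.png");crop(s,180,125,265,240,6,"b.png")
E
```

```text
(no output)
```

View pics/a.png

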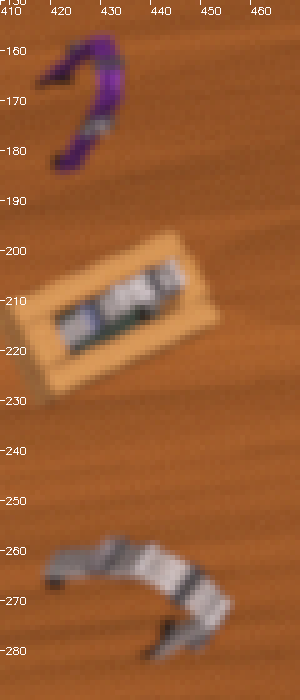

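View pics/b.png

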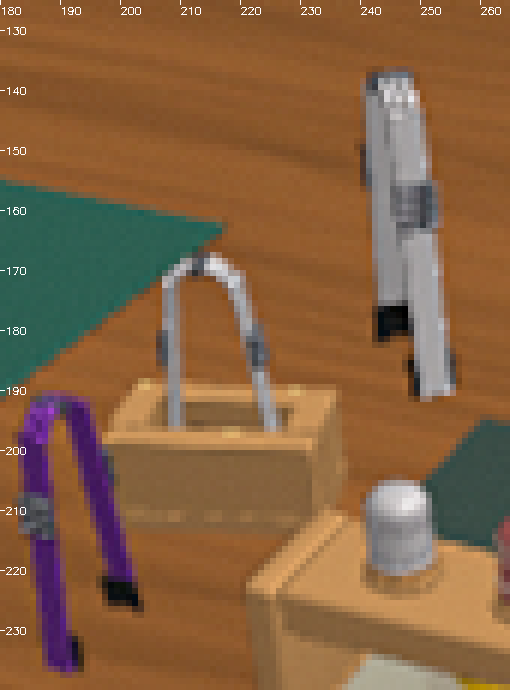

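```bash
python3 - <<'E'
from ovt import *
s=load("scene0");t=load("top0")
print("big",tri(s,(243.5,137.5),t,(439,266)),[atz(t,u,.005) for u in((419.5,266),(439,281))])
print("pur",tri(s,(188,191.5),t,(431,163)),[atz(t,u,.005) for u in((416,166),(421.5,183))])
q=np.array(arm.get_state()["position"]);R=np.array(arm.get_state()["orientation"])
y=np.radians(17)
for k in (0,1):
    X=np.array([np.cos(y),np.sin(y),0])*(1-2*k);Y=np.array([np.sin(y),-np.cos(y),0])*(1-2*k);Z=np.cross(X,Y)
    print(X,Y,Z,cv2.Rodrigues(R.T@np.stack([X,Y,Z],1))[0].ravel()*57.3)
E
```

```text
big (array([ 0.34308588, -0.24454493,  0.14489404]), np.float64(0.01637417036818434)) [array([ 0.34959993, -0.22735064,  0.005     ]), array([ 0.31070562, -0.26709232,  0.005     ])]
pur (array([ 0.5677487 , -0.26617937,  0.10461697]), np.float64(0.002327003148298635)) [array([ 0.589323  , -0.25482208,  0.005     ]), array([ 0.54582571, -0.26175391,  0.005     ])]
[0.95630476 0.2923717  0.        ] [ 0.2923717  -0.95630476  0.        ] [ 0.  0. -1.] [-3.13726400e-02  8.15048290e-02  1.37868028e+02]
[-0.95630476 -0.2923717  -0.        ] [-0.2923717   0.95630476 -0.        ] [ 0.  0. -1.] [-6.46670380e-02 -2.48914785e-02 -4.21452060e+01]
```

Call:
jog_arm --increments '[[1, [-22.4, -24.7, 0], [0, 0, 0]], [1, [-22.4, -24.7, 0], [0, 0, 0]], [1, [-22.4, -24.7, 0], [0, 0, 0]], [1, [-22.4, -24.7, 0], [0, 0, 0]], [1, [-22.4, -24.7, 0], [0, 0, 0]], [1, [-22.4, -24.7, 0], [0, 0, 0]], [1, [-22.4, -24.7, 0], [0, 0, 0]], [1, [-22.4, -24.7, 0], [0, 0, 0]]]'

```text
t: 0.77
position: [0.3119, 0.2413, 0.231]
orientation: [[-0.905, 0.424, -0.0], [0.424, 0.905, -0.0], [0.0, -0.0, -1.0]]
contact_force: [0.9, -0.1, 0.4]
opening: 0.0852
```

Call:
jog_arm --increments '[[1, [-22.4, -24.7, 0], [0, 0, 0]], [1, [-22.4, -24.7, 0], [0, 0, 0]], [1, [-22.4, -24.7, 0], [0, 0, 0]], [1, [-22.4, -24.7, 0], [0, 0, 0]], [1, [-22.4, -24.7, 0], [0, 0, 0]], [1, [-22.4, -24.7, 0], [0, 0, 0]], [1, [-22.4, -24.7, 0], [0, 0, 0]], [1, [-22.4, -24.7, 0], [0, 0, 0]]]'

```text
t: 1.43
position: [0.3902, -0.0139, 0.2312]
orientation: [[-0.905, 0.425, 0.0], [0.425, 0.905, 0.0], [-0.0, 0.0, -1.0]]
contact_force: [0.4, 0.9, -0.5]
opening: 0.0855
```

Call:
jog_arm --increments '[[1, [-22.4, -24.7, 0], [0, 0, 0]], [1, [-22.4, -24.7, 0], [0, 0, 0]], [1, [-22.4, -24.7, 0], [0, 0, 0]], [1, [-22.4, -24.7, 0], [0, 0, 0]], [1, [-22.4, -24.7, 0], [0, 0, 0]], [1, [-22.4, -24.7, 0], [0, 0, 0]], [1, [-22.4, -24.7, 0], [0, 0, 0]], [1, [-22.4, -24.7, 0], [0, 0, 0]]]'

```text
t: 2.1
position: [0.4685, -0.2689, 0.2309]
orientation: [[-0.905, 0.425, -0.0], [0.425, 0.905, 0.0], [0.001, 0.0, -1.0]]
contact_force: [0.3, -0.1, 0.6]
opening: 0.0852
```

Call:
jog_arm --increments '[[1, [0, 0, 0], [0, 0, 6.9]], [1, [0, 0, 0], [0, 0, 6.9]], [1, [0, 0, 0], [0, 0, 6.9]], [1, [0, 0, 0], [0, 0, 6.9]], [1, [0, 0, 0], [0, 0, 6.9]], [1, [0, 0, 0], [0, 0, 6.9]], [1, [0, 0, 0], [0, 0, 6.9]], [1, [0, 0, 0], [0, 0, 6.9]]]'

```text
t: 2.77
position: [0.4684, -0.2671, 0.2309]
orientation: [[-0.162, 0.987, -0.001], [0.987, 0.162, 0.0], [0.0, -0.001, -1.0]]
contact_force: [0.0, 0.4, -0.1]
opening: 0.0854
```

Call:
jog_arm --increments '[[1, [0, 0, 0], [0, 0, 6.9]], [1, [0, 0, 0], [0, 0, 6.9]], [1, [0, 0, 0], [0, 0, 6.9]], [1, [0, 0, 0], [0, 0, 6.9]], [1, [0, 0, 0], [0, 0, 6.9]], [1, [0, 0, 0], [0, 0, 6.9]], [1, [0, 0, 0], [0, 0, 6.9]], [1, [0, 0, 0], [0, 0, 6.9]]]'

```text
t: 3.43
position: [0.4684, -0.2671, 0.2309]
orientation: [[0.718, 0.696, -0.001], [0.696, -0.718, 0.0], [-0.0, -0.001, -1.0]]
contact_force: [0.7, -1.1, -0.2]
opening: 0.0858
```

Call:
jog_arm --increments '[[1, [0, 0, 0], [0, 0, 6.9]], [1, [0, 0, 0], [0, 0, 6.9]], [1, [0, 0, 0], [0, 0, 6.9]], [1, [0, 0, 0], [0, 0, 6.9]], [1, [0, 0, 0], [0, 0, 0]]]'

```text
t: 3.85
position: [0.4684, -0.2671, 0.2309]
orientation: [[0.959, 0.285, -0.001], [0.285, -0.959, 0.0], [-0.001, -0.001, -1.0]]
contact_force: [-0.3, 0.3, 0.5]
opening: 0.0854
```

Call:
jog_arm --increments '[[1, [0, 0, 25], [0, 0, 0]], [1, [0, 0, 25], [0, 0, 0]], [1, [0, 0, 25], [0, 0, 0]], [1, [0, 0, 25], [0, 0, 0]], [1, [0, 0, 25], [0, 0, 0]], [1, [0, 0, 25], [0, 0, 0]], [1, [0, 0, 23], [0, 0, 0]], [1, [0, 0, 0], [0, 0, 0]]]'

```text
t: 4.52
position: [0.4661, -0.2658, 0.0533]
orientation: [[0.956, 0.294, -0.006], [0.294, -0.956, 0.004], [-0.005, -0.005, -1.0]]
contact_force: [-0.3, -0.1, -1.0]
opening: 0.0855
```

```bash
cat > snap.py <<'E'
import sys
from h import *
k=sys.argv[1]
for n in("scene","top"):
    c=arm.read_camera(n); pickle.dump(c,open(n+k+".pkl","wb"))
E
python3 snap.py 1; python3 - <<'E'
from h import *
crop(load("scene1"),180,130,280,220,8,"s1.png")
E
```

```text
(no output)
```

View pics/s1.png

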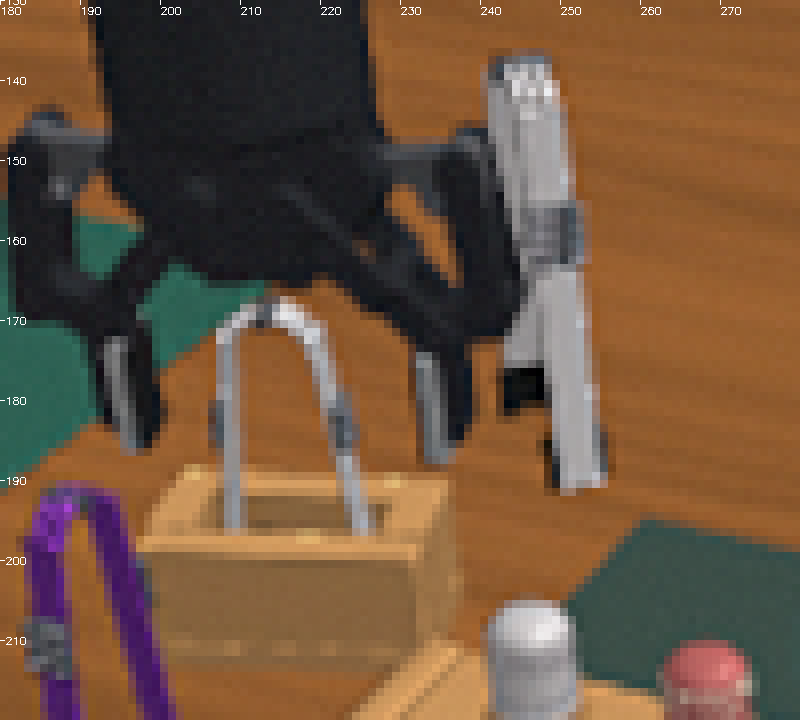

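Call:
jog_arm --increments '[[1, [0, 0, 0], [0, 0, 0]], [1, [0, 0, 0], [0, 0, 0]]]'

```text
t: 4.78
position: [0.4694, -0.2677, 0.0602]
orientation: [[0.957, 0.291, 0.002], [0.291, -0.957, -0.001], [0.002, 0.002, -1.0]]
contact_force: [0.1, 0.0, -0.3]
opening: 0.085
```

Call:
jog_arm --increments '[[0.2, [0, 0, 0], [0, 0, 0]], [0.1, [0, 0, 0], [0, 0, 0]], [0.1, [0, 0, 0], [0, 0, 0]], [0, [0, 0, 0], [0, 0, 0]], [0, [0, 0, 0], [0, 0, 0]], [0, [0, 0, 0], [0, 0, 0]]]'

```text
t: 5.28
position: [0.4685, -0.2671, 0.0583]
orientation: [[0.957, 0.29, -0.0], [0.29, -0.957, 0.0], [-0.0, -0.0, -1.0]]
contact_force: [-0.1, 0.2, 0.6]
opening: 0.0429
```

Call:
jog_arm --increments '[[-0.05, [0, 0, 0], [0, 0, 0]], [-0.05, [0, 0, 0], [0, 0, 0]], [-0.1, [0, 0, 0], [0, 0, 0]], [-0.1, [0, 0, 0], [0, 0, 0]], [-0.1, [0, 0, 0], [0, 0, 0]]]'

```text
t: 5.7
position: [0.4686, -0.2672, 0.0586]
orientation: [[0.957, 0.29, 0.0], [0.29, -0.957, -0.0], [0.0, 0.0, -1.0]]
contact_force: [-0.0, -0.2, 3.4]
opening: 0.0386
```

Call:
jog_arm --increments '[[-0.13, [0, 0, 0], [0, 0, 0]], [-0.13, [0, 0, 0], [0, 0, 0]], [-0.13, [0, 0, -2], [0, 0, 0]], [-0.13, [0, 0, -4], [0, 0, 0]], [-0.13, [0, 0, -4], [0, 0, 0]]]'

```text
t: 6.12
position: [0.4681, -0.2669, 0.0681]
orientation: [[0.957, 0.29, -0.001], [0.29, -0.957, 0.001], [-0.001, -0.001, -1.0]]
contact_force: [0.6, 0.2, -1.0]
opening: 0.0371
```

Call:
jog_arm --increments '[[-0.13, [0, 0, -6], [0, 0, 0]], [-0.13, [0, 0, -9], [0, 0, 0]], [-0.13, [0, 0, -10], [0, 0, 0]], [-0.13, [0, 0, -10], [0, 0, 0]], [-0.13, [0, 0, -10], [0, 0, 0]], [-0.13, [0, 0, -6], [0, 0, 0]], [-0.13, [0, 0, -4], [0, 0, 0]], [-0.13, [0, 0, 0], [0, 0, 0]]]'

```text
t: 6.78
position: [0.4689, -0.2674, 0.1244]
orientation: [[0.957, 0.29, 0.001], [0.29, -0.957, -0.001], [0.001, 0.001, -1.0]]
contact_force: [0.3, -0.1, -0.5]
opening: 0.0376
```

```bash
python3 snap.py 2; python3 - <<'E'
from h import *
crop(load("scene2"),180,110,280,210,7,"s2.png")
s=arm.get_state();print(s["t"],s["position"],s["joints"])
E
```

```text
6.8833 [ 0.46843216 -0.26712539  0.12310221] [-5.18255494e-01  4.76100119e-02 -7.42296608e-02  1.44916726e+00
 -9.16553785e-06  2.32910526e+00]
```

View pics/s2.png

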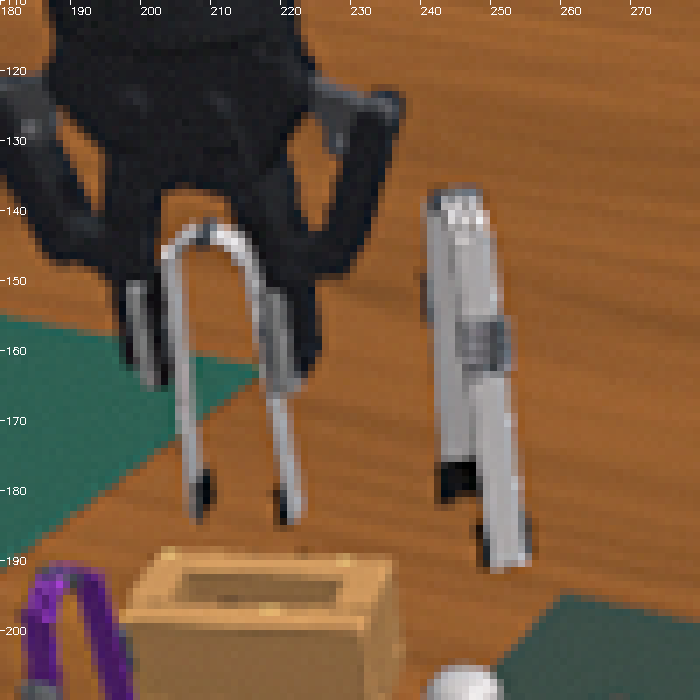

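Call:
jog_arm --increments '[[-0.13, [2, -10, 0], [0, 0, 0]], [-0.13, [3.9, -19.9, 0], [0, 0, 0]], [-0.13, [5.9, -29.9, 0], [0, 0, 0]], [-0.13, [5.9, -29.9, 0], [0, 0, 0]], [-0.13, [5.9, -29.9, 0], [0, 0, 0]], [-0.13, [5.9, -29.9, 0], [0, 0, 0]], [-0.13, [5.9, -29.9, 0], [0, 0, 0]], [-0.13, [5.9, -29.9, 0], [0, 0, 0]]]'

```text
t: 7.55
position: [0.4463, -0.053, 0.1228]
orientation: [[0.957, 0.29, -0.001], [0.29, -0.957, 0.0], [-0.001, -0.0, -1.0]]
contact_force: [1.7, -0.2, -0.8]
opening: 0.0375
```

Call:
jog_arm --increments '[[-0.13, [5.9, -29.9, 0], [0, 0, 0]], [-0.13, [5.9, -29.9, 0], [0, 0, 0]], [-0.13, [3.9, -19.9, 0], [0, 0, -3]], [-0.13, [2, -10, 0], [0, 0, -6]], [-0.13, [0, 0, 0], [0, 0, -6]], [-0.13, [0, 0, 0], [0, 0, -6]], [-0.13, [0, 0, 0], [0, 0, -6]], [-0.13, [0, 0, 0], [0, 0, -6]]]'

```text
t: 8.22
position: [0.4369, 0.0367, 0.1227]
orientation: [[0.64, 0.768, -0.001], [0.768, -0.64, 0.0], [-0.001, -0.001, -1.0]]
contact_force: [0.6, -1.4, -0.7]
opening: 0.0369
```

Call:
jog_arm --increments '[[-0.13, [0, 0, 0], [0, 0, -6]], [-0.13, [0, 0, 0], [0, 0, -6]], [-0.13, [0, 0, 0], [0, 0, -6]], [-0.13, [0, 0, 0], [0, 0, -6]], [-0.13, [0, 0, 0], [0, 0, -6]], [-0.13, [0, 0, 0], [0, 0, -6]], [-0.13, [0, 0, 0], [0, 0, -4]], [-0.13, [0, 0, 0], [0, 0, 0]]]'

```text
t: 8.88
position: [0.437, 0.0364, 0.1227]
orientation: [[-0.001, 1.0, -0.001], [1.0, 0.001, 0.0], [0.0, -0.001, -1.0]]
contact_force: [0.5, -0.5, -0.3]
opening: 0.0371
```

Call:
jog_arm --increments '[[-0.13, [0, 0, 0], [0, 0, 0]], [-0.13, [0, 0, 0], [0, 0, 0]]]'

```text
t: 9.05
position: [0.4374, 0.0363, 0.123]
orientation: [[0.005, 1.0, -0.0], [1.0, -0.005, 0.0], [0.0, -0.0, -1.0]]
contact_force: [-0.2, 0.4, -0.7]
opening: 0.0371
```

```bash
python3 snap.py 3; python3 - <<'E'
from h import *
crop(load("scene3"),290,140,390,240,7,"s3.png")
crop(load("top3"),260,180,350,270,7,"t3.png")
s=arm.get_state();print(s["t"],s["position"],s["joints"])
E
```

```text
9.15 [0.4375468  0.03616292 0.12317749] [ 8.24322962e-02 -1.92970302e-01 -3.00572247e-01  1.46336475e+00
  4.55147815e-05  1.65722567e+00]
```

View pics/s3.png

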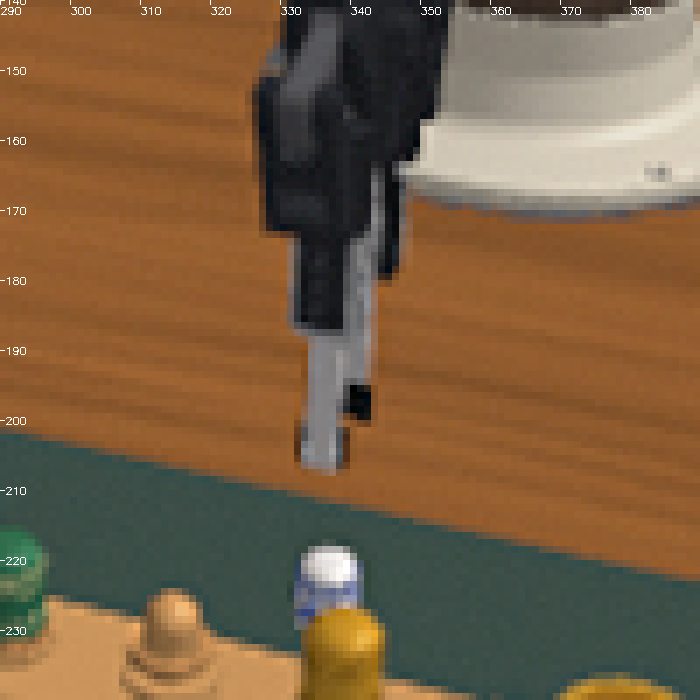

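View pics/t3.png

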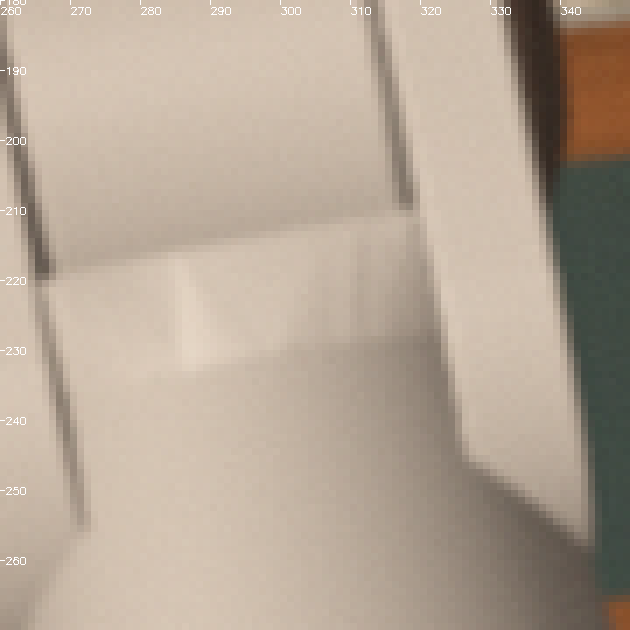

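```bash
python3 - <<'E'
from ovt import *
s=load("scene3")
o=(.4375,.0362);zj=.0726
it=[box(o,np.pi/2-np.pi/2,(d,d+k*.004),(-.007,.007),(zj,zj+.014)) for d,k in((.0155,1),(-.0155,-1))]
it+=[box(o,0,(.0155,.0195),(-.004,.004),(zj,zj+.06)),thim(.438,.0362,.002)]
ov(s,310,170,370,240,11,"ov3.png",it)
E
```

```text
(no output)
```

View pics/ov3.png

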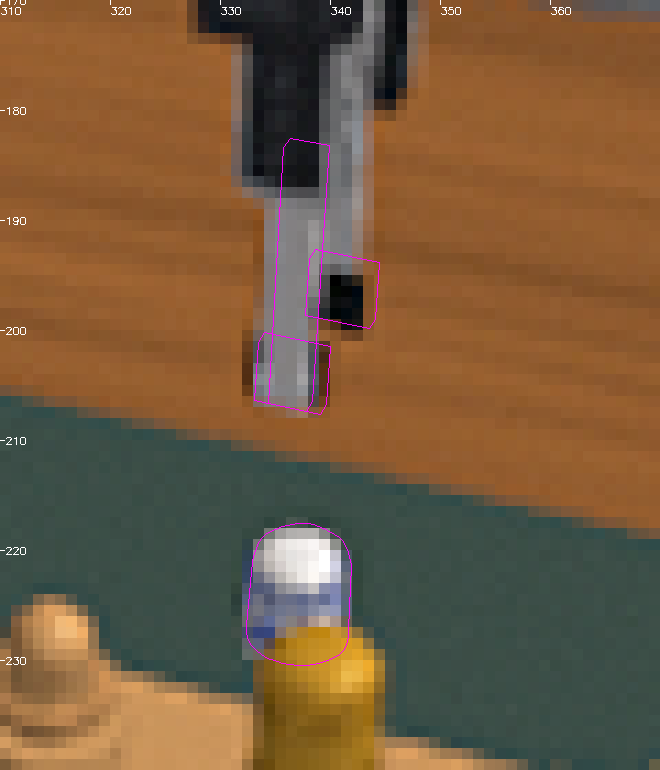

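Call:
jog_arm --increments '[[-0.13, [0.8, 0.4, 4], [0, 0, 0]], [-0.13, [0, 0, 8], [0, 0, 0]], [-0.13, [0, 0, 10], [0, 0, 0]], [-0.13, [0, 0, 10], [0, 0, 0]], [-0.13, [0, 0, 8], [0, 0, 0]], [-0.13, [0, 0, 6], [0, 0, 0]], [-0.13, [0, 0, 4], [0, 0, 0]], [-0.13, [0, 0, 0], [0, 0, 0]]]'

```text
t: 9.82
position: [0.4376, 0.0368, 0.0722]
orientation: [[0.003, 1.0, -0.001], [1.0, -0.003, -0.0], [-0.0, -0.001, -1.0]]
contact_force: [-0.4, -0.8, -0.8]
opening: 0.037
```

```bash
python3 snap.py 4; python3 - <<'E'
from h import *
crop(load("scene4"),300,170,370,240,10,"s4.png")
s=arm.get_state();print(s["t"],s["position"],s["contact_force"])
E
```

```text
9.9167 [0.43817865 0.03683953 0.07339252] [-0.10254045 -0.09655781 -0.26374841]
```

View pics/s4.png

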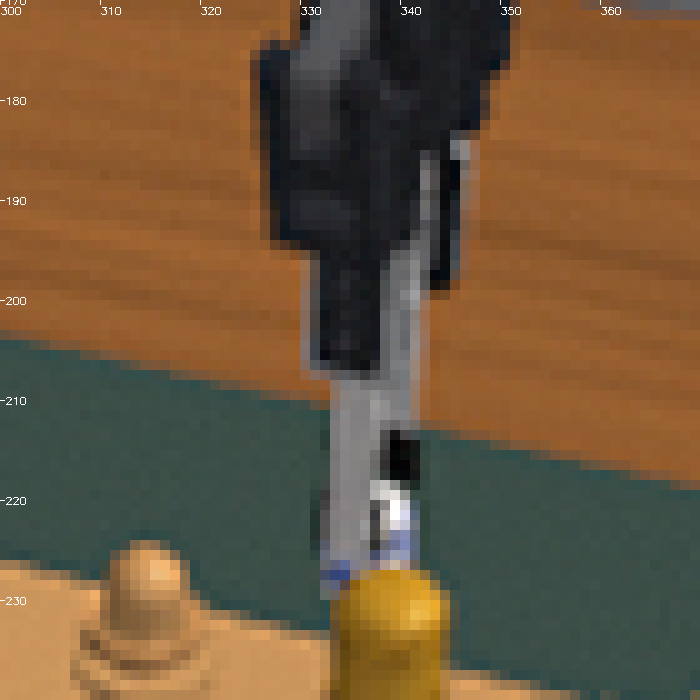

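```bash
python3 - <<'E'
from ovt import *
s=load("scene4")
o=(.4382,.0368);zj=.0734-.0506
it=[box(o,0,(d,d+k*.004),(-.007,.007),(zj,zj+.014)) for d,k in((.0155,1),(-.0155,-1))]
it+=[box(o,0,(.0155,.0195),(-.004,.004),(zj,zj+.05)),thim(.438,.0362,.002)]
ov(s,320,185,360,235,14,"ov4.png",it)
E
```

```text
(no output)
```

View pics/ov4.png

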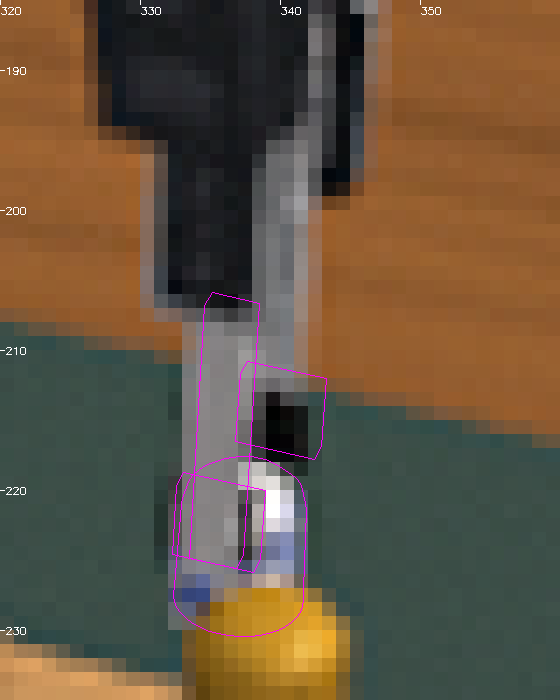

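Call:
jog_arm --increments '[[-0.13, [0, 0, 3], [0, 0, 0]], [-0.13, [0, 0, 4], [0, 0, 0]], [-0.13, [0, 0, 4], [0, 0, 0]], [-0.13, [0, 0, 2], [0, 0, 0]], [-0.13, [0, 0, 1], [0, 0, 0]], [-0.13, [0, 0, 0], [0, 0, 0]], [-0.13, [0, 0, 0], [0, 0, 0]]]'

```text
t: 10.5
position: [0.4381, 0.0368, 0.0593]
orientation: [[0.003, 1.0, 0.0], [1.0, -0.003, 0.0], [0.0, 0.0, -1.0]]
contact_force: [-0.8, -0.6, -0.1]
opening: 0.0373
```

```bash
python3 snap.py 5; python3 - <<'E'
from ovt import *
s=load("scene5");S=arm.get_state();print(S["t"],S["position"],S["contact_force"],S["opening"])
p=S["position"];zj=p[2]-.0506
it=[box(p,0,(.0155,.0195),(-.004,.004),(zj,zj+.05)),thim(.438,.0362,.002)]
ov(s,320,185,360,235,14,"ov5.png",it)
E
```

```text
10.6 [0.43821735 0.03687472 0.05944439] [-0.07263037  0.19243188  0.71320409] 0.03718388942983181
```

View pics/ov5.png

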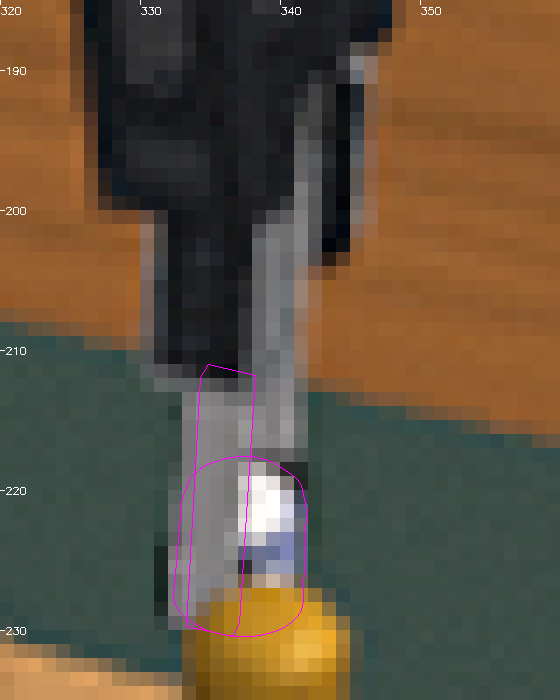

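Call:
jog_arm --increments '[[-0.15, [0, 0, 0], [0, 0, 0]], [-0.17, [0, 0, 0], [0, 0, 0]], [-0.18, [0, 0, 0], [0, 0, 0]], [-0.19, [0, 0, 0], [0, 0, 0]], [-0.2, [0, 0, 0], [0, 0, 0]], [-0.21, [0, 0, 0], [0, 0, 0]], [-0.22, [0, 0, 0], [0, 0, 0]], [-0.22, [0, 0, 0], [0, 0, 0]]]'

```text
t: 11.27
position: [0.4381, 0.0369, 0.0594]
orientation: [[0.002, 1.0, 0.0], [1.0, -0.002, 0.0], [0.0, 0.0, -1.0]]
contact_force: [-0.4, -0.3, 0.8]
opening: 0.0336
```

Call:
jog_arm --increments '[[-0.23, [0, 0, 0], [0, 0, 0]], [-0.24, [0, 0, 0], [0, 0, 0]], [-0.25, [0, 0, 0], [0, 0, 0]], [-0.26, [0, 0, 0], [0, 0, 0]], [-0.27, [0, 0, 0], [0, 0, 0]], [-0.27, [0, 0, 0], [0, 0, 0]]]'

```text
t: 11.77
position: [0.4382, 0.0369, 0.0595]
orientation: [[0.002, 1.0, 0.0], [1.0, -0.002, 0.0], [0.0, 0.0, -1.0]]
contact_force: [-0.1, 0.8, 3.5]
opening: 0.0327
```

Call:
jog_arm --increments '[[-0.3, [0, 0, 0], [0, 0, 0]], [-0.33, [0, 0, 0], [0, 0, 0]], [-0.37, [0, 0, 0], [0, 0, 0]], [-0.4, [0, 0, 0], [0, 0, 0]], [-0.4, [0, 0, 0], [0, 0, 0]], [-0.4, [0, 0, 0], [0, 0, 0]]]'

```text
t: 12.27
position: [0.4382, 0.0368, 0.0594]
orientation: [[0.002, 1.0, 0.0], [1.0, -0.002, -0.0], [-0.0, 0.0, -1.0]]
contact_force: [-1.1, -0.6, 5.7]
opening: 0.0323
```

```bash
python3 snap.py 6; python3 - <<'E'
from h import *
crop(load("scene6"),310,170,370,240,10,"s6.png")
s=arm.get_state();print(s["t"],s["position"],s["contact_force"],s["opening"])
E
```

```text
12.3667 [0.43820531 0.03685425 0.05944793] [-0.26762242  0.09663289  5.11147672] 0.032659541310937526
```

View pics/s6.png

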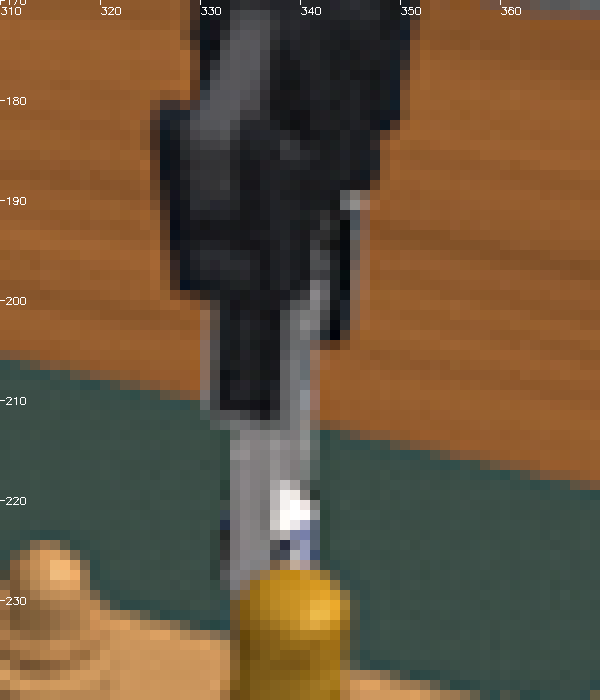

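Call:
jog_arm --increments '[[-0.4, [0, 0, -3], [0, 0, 0]], [-0.4, [0, 0, -6], [0, 0, 0]], [-0.4, [0, 0, -10], [0, 0, 0]], [-0.4, [0, 0, -15], [0, 0, 0]], [-0.4, [0, 0, -20], [0, 0, 0]], [-0.4, [0, 0, -20], [0, 0, 0]], [-0.4, [0, 0, -20], [0, 0, 0]], [-0.4, [0, 0, -20], [0, 0, 0]]]'

```text
t: 13.03
position: [0.438, 0.0368, 0.175]
orientation: [[0.002, 1.0, 0.0], [1.0, -0.002, 0.0], [0.0, 0.0, -1.0]]
contact_force: [0.5, -0.7, -0.4]
opening: 0.0325
```

Call:
jog_arm --increments '[[-0.4, [0, 0, -16], [0, 0, 0]], [-0.4, [0, 0, -12], [0, 0, 0]], [-0.4, [0, 0, -8], [0, 0, 0]], [-0.4, [0, 0, -3], [0, 0, 0]], [-0.4, [0, 0, 0], [0, 0, 0]], [-0.4, [0, 0, 0], [0, 0, 0]]]'

```text
t: 13.53
position: [0.438, 0.0368, 0.2118]
orientation: [[0.003, 1.0, -0.001], [1.0, -0.003, -0.0], [-0.0, -0.001, -1.0]]
contact_force: [-1.0, 0.0, -1.0]
opening: 0.0325
```

```bash
python3 snap.py 7; python3 - <<'E'
from h import *
crop(load("scene7"),300,70,400,240,4,"s7.png")
s=arm.get_state();print(s["t"],s["position"],s["contact_force"],s["opening"])
E
```

```text
13.6333 [0.43778109 0.03680312 0.21146015] [ 0.18573021  0.40789292 -0.9321214 ] 0.0326876411518237
```

View pics/s7.png

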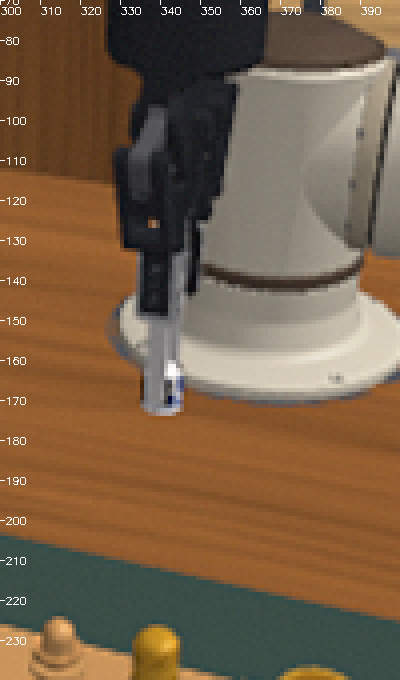

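Call:
jog_arm --increments '[[-0.4, [0, 6, 0], [0, 0, 0]], [-0.4, [1, 14, 0], [0, 0, 0]], [-0.4, [1, 20, 0], [0, 0, 0]], [-0.4, [1, 25, 0], [0, 0, 0]], [-0.4, [2, 27, 0], [0, 0, 0]], [-0.4, [1, 25, 0], [0, 0, 0]], [-0.4, [1, 22, 0], [0, 0, 0]], [-0.4, [1, 18, 0], [0, 0, 0]]]'

```text
t: 14.3
position: [0.5968, 0.0445, 0.211]
orientation: [[0.003, 1.0, -0.001], [1.0, -0.003, -0.0], [-0.0, -0.001, -1.0]]
contact_force: [0.1, -0.7, -0.7]
opening: 0.0328
```

Call:
jog_arm --increments '[[-0.4, [0, 14, 0], [0, 0, 0]], [-0.4, [0, 8, 0], [0, 0, 0]], [-0.4, [0, 3, 0], [0, 0, 0]], [-0.4, [0, 0, 0], [0, 0, 0]], [-0.4, [0, 0, 0], [0, 0, 0]], [-0.4, [0, 0, 0], [0, 0, 0]]]'

```text
t: 14.8
position: [0.6196, 0.0444, 0.2126]
orientation: [[0.002, 1.0, 0.0], [1.0, -0.002, 0.0], [0.0, 0.0, -1.0]]
contact_force: [-0.2, -0.1, -0.2]
opening: 0.0322
```

```bash
python3 snap.py 8; python3 - <<'E'
from ovt import *
S=arm.get_state();print(S["t"],S["position"],S["contact_force"],S["opening"],S["joints"])
p=S["position"];z=p[2]-.0594
def cyl(x,y,z0,h,r):
    a=np.linspace(0,6.283,40); return np.array([(x+r*np.cos(t),y+r*np.sin(t),zz) for zz in(z0,z0+h) for t in a])
pe=(.6203,.0446)
ov(load("scene8"),285,175,365,255,10,"ov8.png",[thim(p[0],p[1],z+.002),cyl(*pe,.110,.004,.013),cyl(*pe,.114,.018,.0074)])
crop(load("top8"),240,100,360,200,6,"t8.png")
E
```

```text
14.9 [0.61965272 0.0444168  0.21279928] [-0.60056797 -0.25880104 -0.40983289] 0.03276572120180371 [7.15487986e-02 2.56288155e-01 3.32937396e-01 1.64689046e+00
 1.95524333e-05 1.64475781e+00]
```

View pics/ov8.png

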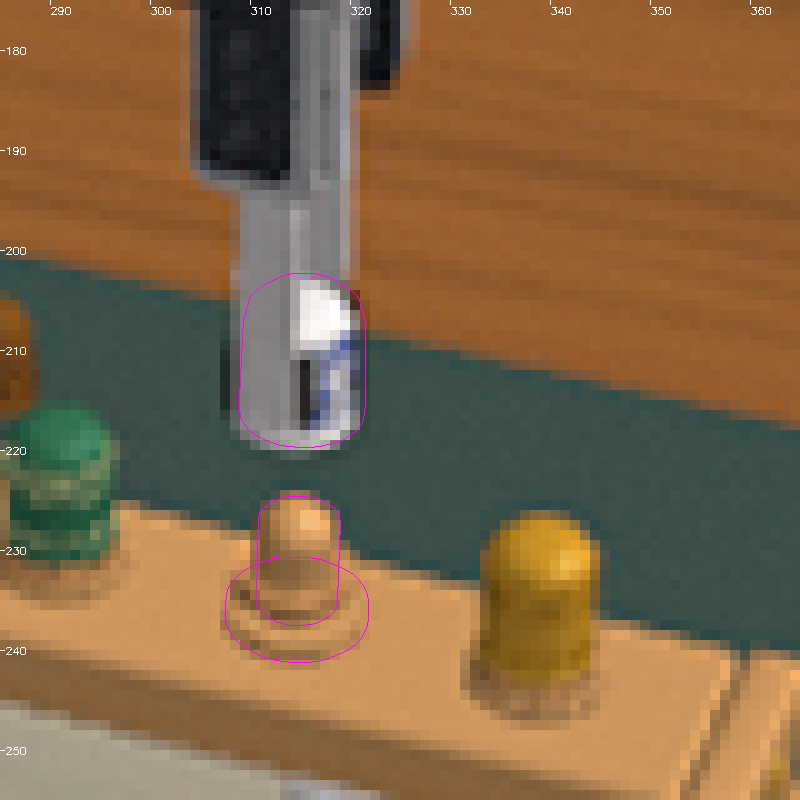

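View pics/t8.png

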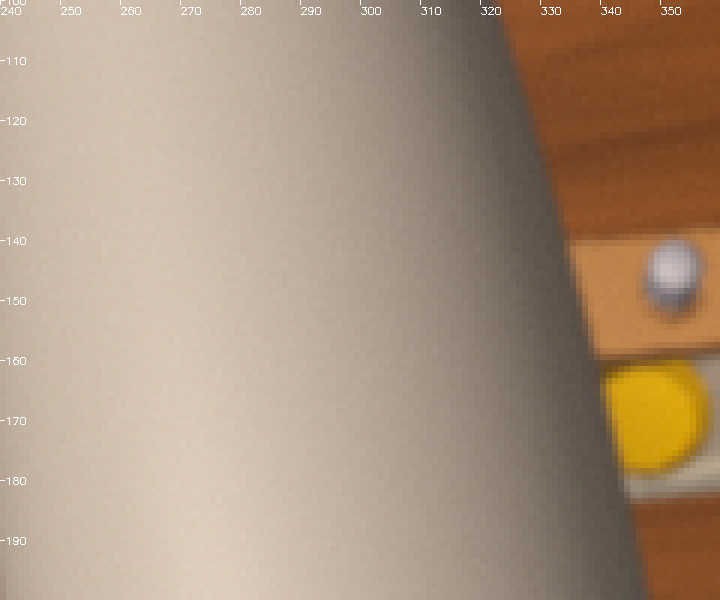

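Call:
jog_arm --increments '[[-0.4, [0.2, 0.6, 3], [0, 0, 0]], [-0.4, [0, 0, 5], [0, 0, 0]], [-0.4, [0, 0, 4], [0, 0, 0]], [-0.4, [0, 0, 3], [0, 0, 0]], [-0.4, [0, 0, 2], [0, 0, 0]], [-0.4, [0, 0, 0], [0, 0, 0]], [-0.4, [0, 0, 0], [0, 0, 0]]]'

```text
t: 15.48
position: [0.6206, 0.0446, 0.1952]
orientation: [[0.002, 1.0, -0.0], [1.0, -0.002, -0.0], [-0.0, -0.0, -1.0]]
contact_force: [0.0, 0.6, -0.8]
opening: 0.0325
```

```bash
python3 snap.py 9; python3 - <<'E'
from ovt import *
S=arm.get_state();print(S["t"],S["position"],S["contact_force"],S["opening"])
p=S["position"];z=p[2]-.0594
ov(load("scene9"),285,185,355,255,10,"ov9.png",[thim(p[0],p[1],z+.002)])
E
```

```text
15.5833 [0.62081484 0.04459092 0.1954638 ] [ 0.35287484  0.13111911 -0.7409435 ] 0.032566990083216195
```

View pics/ov9.png

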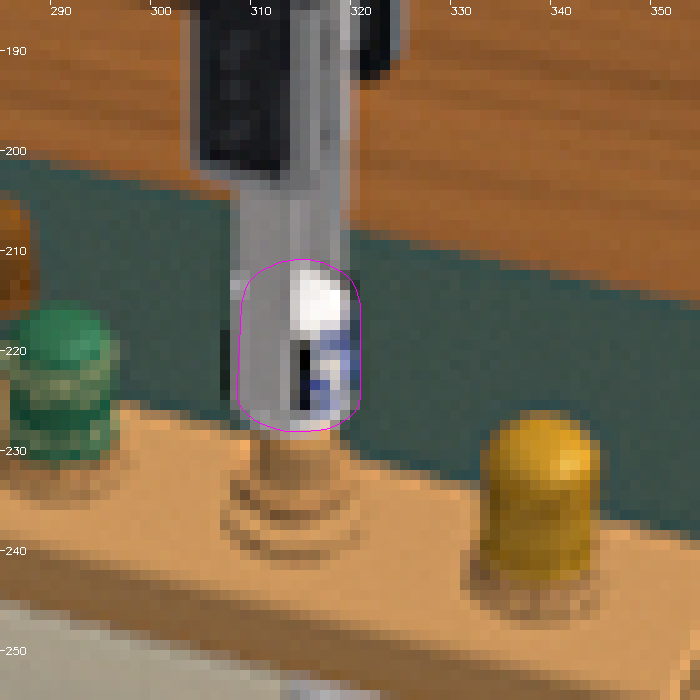

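Call:
jog_arm --increments '[[-0.4, [0, 0, 1], [0, 0, 0]], [-0.4, [0, 0, 1], [0, 0, 0]], [-0.4, [0, 0, 1], [0, 0, 0]], [-0.4, [0, 0, 1], [0, 0, 0]], [-0.4, [0, 0, 0], [0, 0, 0]]]'

```text
t: 16.0
position: [0.6207, 0.0446, 0.191]
orientation: [[0.002, 1.0, -0.0], [1.0, -0.002, -0.0], [-0.0, -0.0, -1.0]]
contact_force: [-0.7, -0.7, -0.2]
opening: 0.0328
```

Call:
jog_arm --increments '[[-0.4, [0, 0, 1], [0, 0, 0]], [-0.4, [0, 0, 1], [0, 0, 0]], [-0.4, [0, 0, 1], [0, 0, 0]], [-0.4, [0, 0, 1], [0, 0, 0]], [-0.4, [0, 0, 0], [0, 0, 0]]]'

```text
t: 16.42
position: [0.6206, 0.0446, 0.187]
orientation: [[0.002, 1.0, -0.0], [1.0, -0.002, -0.0], [-0.0, -0.0, -1.0]]
contact_force: [-0.2, -0.2, 0.2]
opening: 0.0327
```

Call:
jog_arm --increments '[[-0.4, [0, 0, 1], [0, 0, 0]], [-0.4, [0, 0, 1], [0, 0, 0]], [-0.4, [0, 0, 1], [0, 0, 0]], [-0.4, [0, 0, 0], [0, 0, 0]]]'

```text
t: 16.75
position: [0.6207, 0.0446, 0.184]
orientation: [[0.002, 1.0, -0.0], [1.0, -0.002, -0.0], [-0.0, -0.0, -1.0]]
contact_force: [0.4, 0.5, -0.8]
opening: 0.0323
```

Call:
jog_arm --increments '[[-0.4, [0, 0, 1], [0, 0, 0]], [-0.4, [0, 0, 0], [0, 0, 0]]]'

```text
t: 16.92
position: [0.6207, 0.0446, 0.1831]
orientation: [[0.002, 1.0, -0.0], [1.0, -0.002, -0.0], [-0.0, -0.0, -1.0]]
contact_force: [0.8, 0.3, -0.9]
opening: 0.0325
```

Call:
jog_arm --increments '[[-0.4, [0, 0, 1], [0, 0, 0]], [-0.4, [0, 0, 0], [0, 0, 0]]]'

```text
t: 17.08
position: [0.6207, 0.0446, 0.1821]
orientation: [[0.002, 1.0, -0.0], [1.0, -0.002, 0.0], [0.0, -0.0, -1.0]]
contact_force: [0.0, -0.3, 0.0]
opening: 0.0322
```

Expected ring contact is from about 0.182 downward; now 1 mm at a time.

Call:
jog_arm --increments '[[-0.4, [0, 0, 1], [0, 0, 0]], [-0.4, [0, 0, 0], [0, 0, 0]]]'

```text
t: 17.25
position: [0.6207, 0.0446, 0.1811]
orientation: [[0.003, 1.0, -0.0], [1.0, -0.003, -0.0], [-0.0, -0.0, -1.0]]
contact_force: [-0.2, 0.6, -1.0]
opening: 0.0326
```

Call:
jog_arm --increments '[[-0.4, [0, 0, 1], [0, 0, 0]], [-0.4, [0, 0, 0], [0, 0, 0]]]'

```text
t: 17.42
position: [0.6207, 0.0446, 0.1801]
orientation: [[0.002, 1.0, -0.0], [1.0, -0.002, -0.0], [-0.0, -0.0, -1.0]]
contact_force: [0.3, 0.4, -0.9]
opening: 0.0327
```

Call:
jog_arm --increments '[[-0.4, [0, 0, 1], [0, 0, 0]], [-0.4, [0, 0, 0], [0, 0, 0]]]'

```text
t: 17.58
position: [0.6208, 0.0446, 0.1795]
orientation: [[0.002, 1.0, 0.0], [1.0, -0.002, 0.0], [0.0, 0.0, -1.0]]
contact_force: [-0.8, -0.2, 0.6]
opening: 0.0326
```

Call:
jog_arm --increments '[[-0.4, [0, 0, 0.5], [0, 0, 0]], [-0.4, [0, 0, 0.5], [0, 0, 0]], [-0.4, [0, 0, 0], [0, 0, 0]]]'

```text
t: 17.83
position: [0.6209, 0.0446, 0.1793]
orientation: [[0.002, 1.0, 0.001], [1.0, -0.002, 0.0], [0.0, 0.001, -1.0]]
contact_force: [-1.7, 0.1, 5.6]
opening: 0.0327
```

Call:
jog_arm --increments '[[-0.4, [0, 0, 0.5], [0, 0, 0]], [-0.4, [0, 0, 0.5], [0, 0, 0]], [-0.4, [0, 0, 0], [0, 0, 0]]]'

```text
t: 18.08
position: [0.621, 0.0446, 0.1792]
orientation: [[0.002, 1.0, 0.002], [1.0, -0.002, 0.0], [0.0, 0.002, -1.0]]
contact_force: [-2.9, -0.0, 10.1]
opening: 0.0329
```

Call:
jog_arm --increments '[[-0.4, [0, 0, 0.5], [0, 0, 0]], [-0.4, [0, 0, 0.5], [0, 0, 0]], [-0.4, [0, 0, 0], [0, 0, 0]]]'

```text
t: 18.33
position: [0.621, 0.0446, 0.1787]
orientation: [[0.002, 1.0, 0.003], [1.0, -0.002, 0.0], [0.0, 0.003, -1.0]]
contact_force: [-2.9, -0.3, 13.3]
opening: 0.0325
```

Call:
jog_arm --increments '[[-0.4, [0, 0, 0.5], [0, 0, 0]], [-0.4, [0, 0, 0.5], [0, 0, 0]], [-0.4, [0, 0, 0], [0, 0, 0]]]'

```text
t: 18.58
position: [0.621, 0.0446, 0.1778]
orientation: [[0.002, 1.0, 0.003], [1.0, -0.002, 0.0], [0.0, 0.003, -1.0]]
contact_force: [-3.2, -0.3, 14.4]
opening: 0.0327
```

Call:
jog_arm --increments '[[-0.4, [0, 0, 0.5], [0, 0, 0]], [-0.4, [0, 0, 0.5], [0, 0, 0]], [-0.4, [0, 0, 0], [0, 0, 0]]]'

```text
t: 18.83
position: [0.621, 0.0446, 0.1768]
orientation: [[0.002, 1.0, 0.003], [1.0, -0.002, 0.0], [0.0, 0.003, -1.0]]
contact_force: [-3.9, -0.2, 14.0]
opening: 0.0326
```

Call:
jog_arm --increments '[[-0.4, [0, 0, 0.5], [0, 0, 0]], [-0.4, [0, 0, 0.5], [0, 0, 0]], [-0.4, [0, 0, 0], [0, 0, 0]]]'

```text
t: 19.08
position: [0.6211, 0.0446, 0.1758]
orientation: [[0.002, 1.0, 0.003], [1.0, -0.002, 0.0], [0.0, 0.003, -1.0]]
contact_force: [-3.7, 0.4, 13.7]
opening: 0.0326
```

Call:
jog_arm --increments '[[-0.4, [0, 0, 0.5], [0, 0, 0]], [-0.4, [0, 0, 0.5], [0, 0, 0]], [-0.4, [0, 0, 0], [0, 0, 0]]]'

```text
t: 19.33
position: [0.621, 0.0446, 0.1748]
orientation: [[0.002, 1.0, 0.003], [1.0, -0.002, 0.0], [0.0, 0.003, -1.0]]
contact_force: [-3.8, -0.5, 15.6]
opening: 0.0326
```

Call:
jog_arm --increments '[[-0.4, [0, 0, 0.5], [0, 0, 0]], [-0.4, [0, 0, 0], [0, 0, 0]]]'

```text
t: 19.5
position: [0.621, 0.0446, 0.1744]
orientation: [[0.002, 1.0, 0.003], [1.0, -0.002, 0.0], [0.0, 0.003, -1.0]]
contact_force: [-4.2, -1.0, 13.8]
opening: 0.0327
```

Call:
jog_arm --increments '[[-0.4, [0, 0, 0.5], [0, 0, 0]], [-0.4, [0, 0, 0], [0, 0, 0]]]'

```text
t: 19.67
position: [0.6211, 0.0447, 0.1741]
orientation: [[0.002, 1.0, 0.004], [1.0, -0.002, 0.0], [0.0, 0.004, -1.0]]
contact_force: [-2.9, 0.7, 16.4]
opening: 0.0325
```

Call:
jog_arm --increments '[[-0.4, [0, 0, 0.5], [0, 0, 0]], [-0.4, [0, 0, 0], [0, 0, 0]]]'

```text
t: 19.83
position: [0.6212, 0.0448, 0.1738]
orientation: [[0.002, 1.0, 0.004], [1.0, -0.002, 0.001], [0.001, 0.004, -1.0]]
contact_force: [-3.7, -0.0, 16.4]
opening: 0.0326
```

Call:
jog_arm --increments '[[-0.4, [0, 0, 0.4], [0, 0, 0]], [-0.4, [0, 0, 0], [0, 0, 0]]]'

```text
t: 20.0
position: [0.6212, 0.0448, 0.1738]
orientation: [[0.002, 1.0, 0.004], [1.0, -0.002, 0.001], [0.001, 0.004, -1.0]]
contact_force: [-5.1, 0.6, 19.3]
opening: 0.0326
```

Call:
jog_arm --increments '[[-0.4, [0, 0, 0.3], [0, 0, 0]], [-0.4, [0, 0, 0], [0, 0, 0]]]'

```text
t: 20.17
position: [0.6212, 0.0448, 0.1737]
orientation: [[0.002, 1.0, 0.005], [1.0, -0.002, 0.001], [0.001, 0.005, -1.0]]
contact_force: [-3.9, 0.5, 19.5]
opening: 0.0323
```

```bash
python3 snap.py 10; python3 - <<'E'
from ovt import *
for i in range(3):
    S=arm.get_state();print(S["t"],S["position"],S["contact_force"],S["opening"]); arm.read_camera("scene")
p=S["position"]
def cyl(x,y,z0,h,r):
    a=np.linspace(0,6.283,40); return np.array([(x+r*np.cos(t),y+r*np.sin(t),zz) for zz in(z0,z0+h) for t in a])
ov(load("scene10"),285,185,355,255,10,"ov10.png",[thim(.6203,.0446,.117)])
E
```

```text
20.2667 [0.62123981 0.0447933  0.1737392 ] [-4.80837561  0.06986636 19.70828587] 0.032473289077042514
20.3167 [0.62124607 0.04479089 0.17374442] [-5.00434423  1.00576609 19.43059371] 0.03255762113464363
20.3667 [0.62124092 0.04475471 0.17373286] [-5.02555254 -0.5178147  19.71162864] 0.032439873073124154
```

View pics/ov10.png

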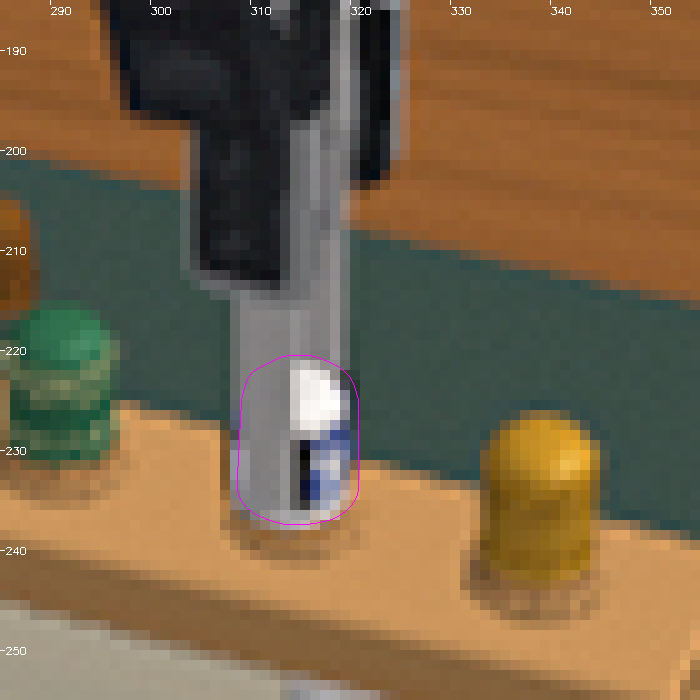

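Call:
jog_arm --increments '[[-0.4, [0, 0, 0.3], [0, 0, 0]], [-0.4, [0, 0, 0], [0, 0, 0]], [-0.4, [0, 0, 0], [0, 0, 0]]]'

```text
t: 20.67
position: [0.6213, 0.0448, 0.1737]
orientation: [[0.002, 1.0, 0.005], [1.0, -0.002, 0.001], [0.001, 0.005, -1.0]]
contact_force: [-4.9, 0.7, 20.8]
opening: 0.0327
```

Call:
jog_arm --increments '[[-0.4, [0, 0, -1], [0, 0, 0]], [-0.4, [0, 0, -1], [0, 0, 0]], [-0.4, [0, 0, -1], [0, 0, 0]], [-0.4, [0, 0, -0.5], [0, 0, 0]], [-0.4, [0, 0, 0], [0, 0, 0]]]'

```text
t: 21.08
position: [0.621, 0.0447, 0.174]
orientation: [[0.002, 1.0, 0.001], [1.0, -0.002, 0.0], [0.0, 0.001, -1.0]]
contact_force: [-0.8, 1.3, 7.3]
opening: 0.0328
```

Call:
jog_arm --increments '[[-0.4, [0, 0, -0.5], [0, 0, 0]], [-0.3, [0, 0, -0.5], [0, 0, 0]], [-0.25, [0, 0, 0], [0, 0, 0]], [-0.22, [0, 0, 0], [0, 0, 0]], [-0.18, [0, 0, 0], [0, 0, 0]], [-0.15, [0, 0, 0], [0, 0, 0]], [-0.12, [0, 0, 0], [0, 0, 0]], [-0.12, [0, 0, 0], [0, 0, 0]]]'

```text
t: 21.75
position: [0.6206, 0.0445, 0.174]
orientation: [[0.003, 1.0, -0.001], [1.0, -0.003, -0.0], [-0.0, -0.001, -1.0]]
contact_force: [0.2, 0.1, 0.1]
opening: 0.0379
```

```bash
python3 snap.py 11; python3 - <<'E'
from ovt import *
S=arm.get_state();print(S["t"],S["position"],S["contact_force"],S["opening"])
ov(load("scene11"),285,185,355,255,10,"ov11.png",[thim(.6203,.0446,.117)])
E
```

```text
21.85 [0.62065214 0.04454574 0.17412774] [-1.30072113 -0.64672179 -0.72903448] 0.0376566057817389
```

View pics/ov11.png

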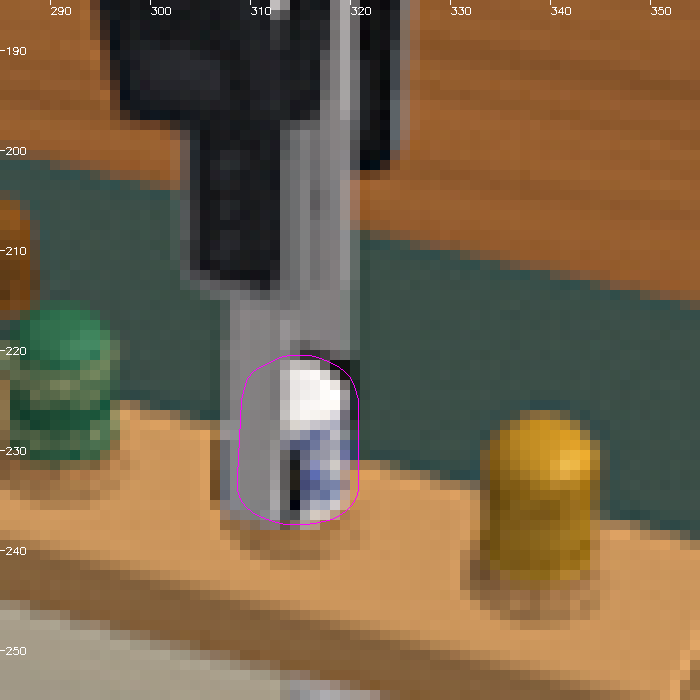

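Call:
jog_arm --increments '[[-0.12, [0, 0, -1], [0, 0, 0]], [-0.12, [0, 0, -2], [0, 0, 0]], [-0.12, [0, 0, -3], [0, 0, 0]], [-0.12, [0, 0, -4], [0, 0, 0]], [-0.12, [0, 0, -6], [0, 0, 0]], [-0.12, [0, 0, -8], [0, 0, 0]], [-0.12, [0, 0, -8], [0, 0, 0]], [-0.12, [0, 0, -8], [0, 0, 0]]]'

```text
t: 22.52
position: [0.6208, 0.0446, 0.2155]
orientation: [[0.002, 1.0, 0.001], [1.0, -0.002, 0.0], [0.0, 0.001, -1.0]]
contact_force: [0.5, -0.6, 0.2]
opening: 0.0375
```

Call:
jog_arm --increments '[[-0.12, [0, 0, -6], [0, 0, 0]], [-0.12, [0, 0, -4], [0, 0, 0]], [-0.12, [0, 0, 0], [0, 0, 0]], [-0.12, [0, 0, 0], [0, 0, 0]]]'

```text
t: 22.85
position: [0.6208, 0.0446, 0.2244]
orientation: [[0.002, 1.0, 0.0], [1.0, -0.002, 0.0], [0.0, 0.0, -1.0]]
contact_force: [0.2, -0.4, -0.7]
opening: 0.0374
```

```bash
python3 snap.py 12; python3 - <<'E'
from ovt import *
S=arm.get_state();print(S["t"],S["position"],S["contact_force"],S["opening"])
ov(load("scene12"),285,165,355,255,8,"ov12.png",[thim(.6203,.0446,.117)])
E
```

```text
22.95 [0.62059336 0.04457982 0.22378912] [-0.03683219 -0.90950341 -0.5975915 ] 0.03764116459315352
```

View pics/ov12.png

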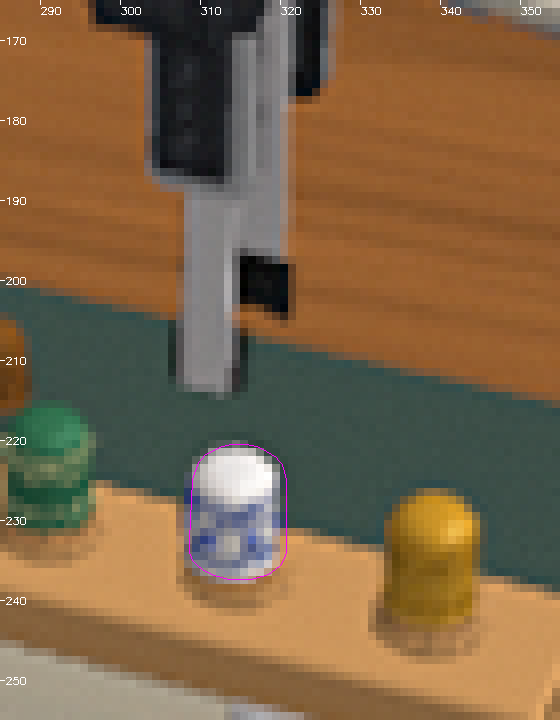

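Call:
jog_arm --increments '[[-0.12, [-10.4, -5.1, 0], [0, 0, 0]], [-0.12, [-20.8, -10.1, 0], [0, 0, 0]], [-0.12, [-31.2, -15.2, 0], [0, 0, 0]], [-0.12, [-31.2, -15.2, 0], [0, 0, 0]], [-0.12, [-31.2, -15.2, 0], [0, 0, 0]], [-0.12, [-31.2, -15.2, 0], [0, 0, 0]], [-0.12, [-31.2, -15.2, 0], [0, 0, 0]], [-0.12, [-31.2, -15.2, 0], [0, 0, 0]]]'

```text
t: 23.62
position: [0.5121, -0.1753, 0.2241]
orientation: [[0.002, 1.0, -0.0], [1.0, -0.002, -0.0], [-0.0, -0.0, -1.0]]
contact_force: [0.2, -0.4, -1.1]
opening: 0.0378
```

Call:
jog_arm --increments '[[-0.12, [-31.2, -15.2, 0], [0, 0, 0]], [-0.12, [-31.2, -15.2, 0], [0, 0, 0]], [-0.12, [-20.8, -10.1, 0], [0, 0, 0]], [-0.12, [-10.4, -5.1, 0], [0, 0, 3]], [-0.12, [0, 0, 0], [0, 0, 6]], [-0.12, [0, 0, 0], [0, 0, 6]], [-0.12, [0, 0, 0], [0, 0, 6]], [-0.12, [0, 0, 0], [0, 0, 6]]]'

```text
t: 24.28
position: [0.467, -0.2675, 0.224]
orientation: [[0.461, 0.887, -0.0], [0.887, -0.461, 0.0], [-0.0, -0.0, -1.0]]
contact_force: [-0.2, 0.3, -0.8]
opening: 0.0376
```

Call:
jog_arm --increments '[[-0.12, [0, 0, 0], [0, 0, 6]], [-0.12, [0, 0, 0], [0, 0, 6]], [-0.12, [0, 0, 0], [0, 0, 6]], [-0.12, [0, 0, 0], [0, 0, 6]], [-0.12, [0, 0, 0], [0, 0, 6]], [-0.12, [0, 0, 0], [0, 0, 6]], [-0.12, [0, 0, 0], [0, 0, 6]], [-0.12, [0, 0, 0], [0, 0, 4]]]'

```text
t: 24.95
position: [0.4671, -0.2673, 0.224]
orientation: [[0.959, 0.284, -0.001], [0.284, -0.959, 0.0], [-0.0, -0.0, -1.0]]
contact_force: [-1.0, -1.5, -0.6]
opening: 0.0376
```

Call:
jog_arm --increments '[[-0.12, [0, 0, 3], [0, 0, 0]], [-0.12, [0, 0, 8], [0, 0, 0]], [-0.12, [0, 0, 14], [0, 0, 0]], [-0.12, [0, 0, 20], [0, 0, 0]], [-0.12, [0, 0, 20], [0, 0, 0]], [-0.12, [0, 0, 14], [0, 0, 0]], [-0.12, [0, 0, 8], [0, 0, 0]], [-0.12, [0, 0, 4], [0, 0, 0]]]'

```text
t: 25.62
position: [0.4671, -0.2667, 0.1315]
orientation: [[0.957, 0.292, -0.002], [0.292, -0.957, 0.001], [-0.002, -0.002, -1.0]]
contact_force: [0.7, 0.1, -0.1]
opening: 0.0374
```

Call:
jog_arm --increments '[[-0.12, [0, 0, 0], [0, 0, 0]], [-0.12, [0, 0, 0], [0, 0, 0]]]'

```text
t: 25.78
position: [0.4681, -0.2672, 0.1338]
orientation: [[0.957, 0.291, 0.001], [0.291, -0.957, -0.0], [0.0, 0.001, -1.0]]
contact_force: [0.9, -0.1, 0.2]
opening: 0.0376
```

```bash
python3 snap.py 13; python3 - <<'E'
from ovt import *
S=arm.get_state();print(S["t"],S["position"],S["contact_force"],S["opening"])
crop(load("scene13"),180,110,280,215,7,"s13.png")
E
```

```text
25.8833 [ 0.46833256 -0.26729507  0.13430075] [ 1.12606363  0.38921483 -0.01560867] 0.03789321578753165
```

View pics/s13.png

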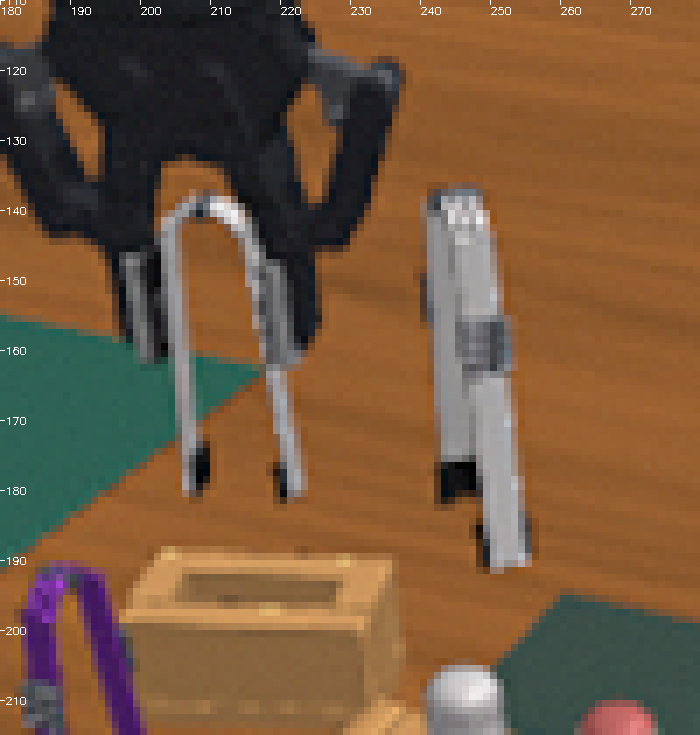

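Call:
jog_arm --increments '[[-0.12, [0, 0, 4], [0, 0, 0]], [-0.12, [0, 0, 8], [0, 0, 0]], [-0.12, [0, 0, 12], [0, 0, 0]], [-0.12, [0, 0, 12], [0, 0, 0]], [-0.12, [0, 0, 12], [0, 0, 0]], [-0.12, [0, 0, 8], [0, 0, 0]], [-0.12, [0, 0, 6], [0, 0, 0]], [-0.12, [0, 0, 4], [0, 0, 0]]]'

```text
t: 26.55
position: [0.4676, -0.2668, 0.066]
orientation: [[0.957, 0.29, -0.001], [0.29, -0.957, 0.001], [-0.001, -0.001, -1.0]]
contact_force: [-0.4, 0.9, -0.4]
opening: 0.0374
```

Call:
jog_arm --increments '[[-0.12, [0, 0, 1], [0, 0, 0]], [-0.12, [0, 0, 1], [0, 0, 0]], [-0.12, [0, 0, 1], [0, 0, 0]], [-0.12, [0, 0, 1], [0, 0, 0]], [-0.12, [0, 0, 1], [0, 0, 0]], [-0.12, [0, 0, 0], [0, 0, 0]]]'

```text
t: 27.05
position: [0.468, -0.267, 0.0623]
orientation: [[0.957, 0.29, 0.0], [0.29, -0.957, -0.0], [0.0, 0.0, -1.0]]
contact_force: [-0.8, 0.5, -0.6]
opening: 0.0374
```

Call:
jog_arm --increments '[[-0.12, [0, 0, 1], [0, 0, 0]], [-0.12, [0, 0, 1], [0, 0, 0]], [-0.12, [0, 0, 1], [0, 0, 0]], [-0.12, [0, 0, 0], [0, 0, 0]]]'

```text
t: 27.38
position: [0.4679, -0.267, 0.059]
orientation: [[0.957, 0.29, -0.0], [0.29, -0.957, 0.0], [-0.0, -0.0, -1.0]]
contact_force: [-1.0, -0.3, 0.2]
opening: 0.0379
```

Call:
jog_arm --increments '[[-0.12, [0, 0, 0.5], [0, 0, 0]], [-0.12, [0, 0, 0.5], [0, 0, 0]], [-0.12, [0, 0, 0], [0, 0, 0]]]'

```text
t: 27.63
position: [0.4682, -0.2671, 0.0587]
orientation: [[0.957, 0.29, 0.001], [0.29, -0.957, -0.0], [0.001, 0.0, -1.0]]
contact_force: [-0.5, 0.1, 1.9]
opening: 0.0375
```

Floor contact felt (1.9 N at z 0.0587, the same height as at the start). Opening slowly.

Call:
jog_arm --increments '[[-0.09, [0, 0, 0], [0, 0, 0]], [-0.06, [0, 0, 0], [0, 0, 0]], [-0.03, [0, 0, 0], [0, 0, 0]], [0, [0, 0, 0], [0, 0, 0]], [0.1, [0, 0, 0], [0, 0, 0]], [0.3, [0, 0, 0], [0, 0, 0]], [0.7, [0, 0, 0], [0, 0, 0]], [1, [0, 0, 0], [0, 0, 0]]]'

```text
t: 28.3
position: [0.4679, -0.267, 0.0582]
orientation: [[0.957, 0.29, -0.0], [0.29, -0.957, 0.0], [-0.0, -0.0, -1.0]]
contact_force: [-0.3, 0.1, -0.8]
opening: 0.078
```

Call:
jog_arm --increments '[[1, [0, 0, 0], [0, 0, 0]], [1, [0, 0, 0], [0, 0, 0]], [1, [0, 0, 0], [0, 0, 0]], [1, [0, 0, 0], [0, 0, 0]]]'

```text
t: 28.63
position: [0.4679, -0.267, 0.0583]
orientation: [[0.957, 0.29, -0.0], [0.29, -0.957, -0.0], [-0.0, 0.0, -1.0]]
contact_force: [-0.0, -0.1, 1.0]
opening: 0.0852
```

```bash
python3 snap.py 14; python3 - <<'E'
from ovt import *
S=arm.get_state();print(S["t"],S["position"],S["contact_force"],S["opening"])
ov(load("scene14"),180,130,260,220,8,"s14.png",tongs((.468,-.268),np.radians(17)))
E
```

```text
28.7333 [ 0.46793461 -0.26702202  0.05828058] [-0.31406954 -0.03929175  0.63502314] 0.08515484809101642
```

View pics/s14.png

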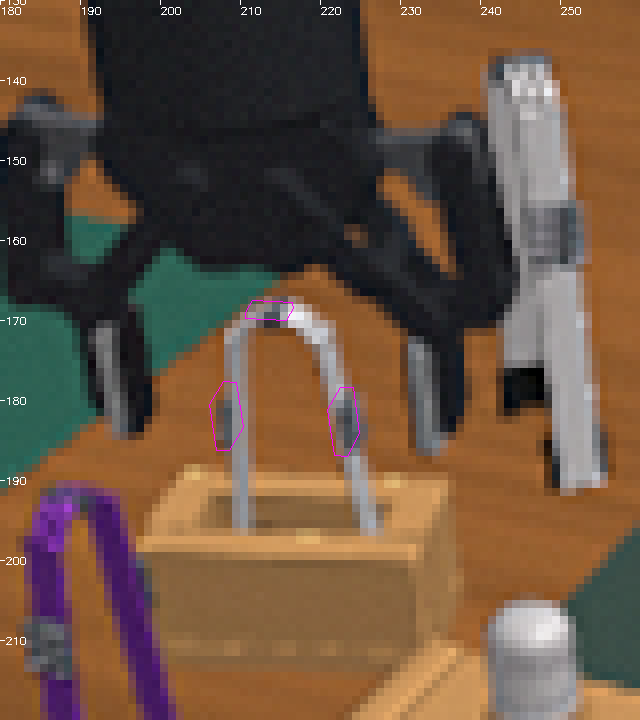

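Tongs stand free in the well. Retract upward and do final checks.

Call:
jog_arm --increments '[[1, [0, 0, -4], [0, 0, 0]], [1, [0, 0, -10], [0, 0, 0]], [1, [0, 0, -20], [0, 0, 0]], [1, [0, 0, -30], [0, 0, 0]], [1, [0, 0, -30], [0, 0, 0]], [1, [0, 0, -30], [0, 0, 0]], [1, [0, 0, -30], [0, 0, 0]], [1, [0, 0, -20], [0, 0, 0]]]'

```text
t: 29.4
position: [0.4682, -0.2672, 0.2365]
orientation: [[0.957, 0.29, 0.003], [0.29, -0.957, -0.002], [0.003, 0.003, -1.0]]
contact_force: [1.2, -0.1, -0.0]
opening: 0.0855
```

Call:
jog_arm --increments '[[1, [-20, 0, 0], [0, 0, 0]], [1, [-30, 0, 0], [0, 0, 0]], [1, [-30, 0, 0], [0, 0, 0]], [1, [-30, 0, 0], [0, 0, 0]], [1, [-15, 0, 0], [0, 0, 0]], [1, [0, 0, 0], [0, 0, 0]], [1, [0, 0, 0], [0, 0, 0]]]'

```text
t: 29.98
position: [0.348, -0.3036, 0.2335]
orientation: [[0.957, 0.288, 0.001], [0.288, -0.957, -0.001], [0.001, 0.001, -1.0]]
contact_force: [-0.1, 0.3, -0.1]
opening: 0.0854
```

```bash
python3 snap.py 15; python3 - <<'E'
from ovt import *
S=arm.get_state();print(S["t"],S["position"],S["contact_force"],np.abs(S["joint_velocities"]).max())
a=load("scene15");b=load("top15")
f=lambda h,s,v,i:((h>95)&(h<140)&(s>55)&(v>70))|((s<75)&(v>110))
for n,c,bx in(("s",a,(304,215,326,240)),("t",b,(281,138,299,162))):
    ce,A,bb=mask(c,bx,f);p,am=fit(c,ce,.117);print(n,ce,A,am,bb,p)
ov(a,180,160,345,250,4,"s15.png",[thim(.6203,.0446,.117)]);crop(b,240,120,460,270,3,"t15.png")
i=cv2.imread("pics/s15.png");j=cv2.imread("pics/t15.png");w=max(i.shape[1],j.shape[1])
cv2.imwrite("pics/fin.png",cv2.resize(np.vstack([cv2.copyMakeBorder(k,0,0,0,w-k.shape[1],0) for k in(i,j)]),None,fx=.74,fy=.74))
E
```

```text
30.0833 [ 0.34893101 -0.3032403   0.23278882] [ 0.60064732 -0.01451226 -0.21614508] 0.013493027856909848
s [313.75268817 228.89784946] 186 181.3410330656916 [308 220  13  18] [0.62139674 0.04381022]
t [289.12790698 151.09302326] 86 99.88171878037974 [285 146  10  12] [0.62119628 0.04447843]
```

View pics/fin.png

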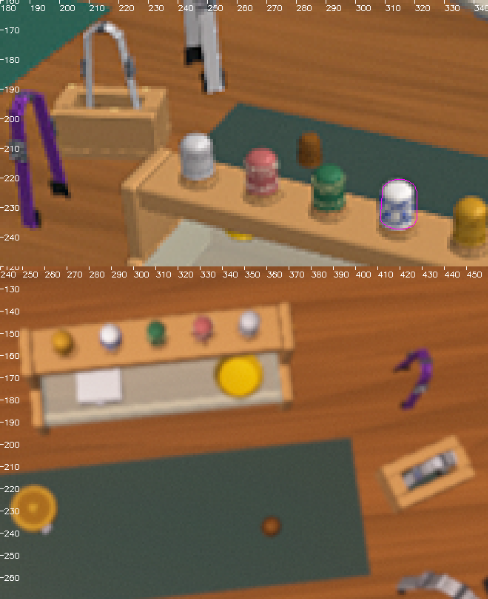

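```bash
python3 -c "
from bench import arm
print(arm.finish_job())"
```

```text
the job is handed in; nothing more can be done
None
```

The blue-and-white thimble is on the free peg, the tongs are back in their stand, and I have handed the job in at about t = 30 s. The system reports no verdict.

- **Pick-up:** I took the smaller steel tongs from the stand and gripped the thimble at 32.6 mm over the rests with the fixed 60 N grip. I then lifted it and carried it upright to the peg.
- **Pressing home:** I lowered it over the peg in steps of 1 mm or less. The cork ring slid at a steady 14 N or so. The arm then stopped moving with the push climbing to 20.8 N, below the 25 N chip limit. I eased off the load before opening the tongs.
- **Putting back:** I felt the floor of the well at the same height as at the start. I opened the gripper slowly and backed away.

**Last checks:**
- **Thimble:** Both cameras place it within about 1.3 mm of my estimate of the peg axis. It looks upright, and its height fits being fully home. The two cameras differ by about 0.7 mm sideways, which is within calibration.
- **Tongs and others:** The tongs stand upright in the well, and the other things look where they were.
- **Robot:** Its contact force reads only noise, so it is touching nothing.

No check failed. While pressing I saw a sideways force of 3 to 5 N, and it vanished when the tongs opened.

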